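# Pack the dental case in stacking foam trays

## Task

Pack the dental case: press each instrument that lies on the bench fully home and flat into its own cut-out in the lower foam tray, then take the other tray by its red bar and stack it on top, its wider cast pocket above the pocket of the shears, with all four corner pins down in the sockets. Only when the tray is stacked, press each dental cast on the bench fully home into its own cut-out in that upper tray; leave everything else on the bench where it is, and do not tip the tray over.

Things in the scene. Friction and masses are not known exactly. Their poses are not given: they have to be found in the camera images.
- tool_tray: Fixed lower tray, 210 (x) x 150 (y) x 30 mm, grey rim; origin: centre of its underside, z up. Black foam 12 mm thick on a yellow floor: three pockets and four sockets show yellow, all 12 mm deep. Pockets have the instruments' outlines with 2 mm to spare on every side. Square sockets 12 x 12 mm, pale collars, centred at x +-93, y +-63 mm. It does not move.
- pocket_handpiece (a point): Point on the floor of the handpiece's pocket (18 mm above the tray's underside) where the handpiece's origin belongs; there the handpiece's +x points along the tool tray's +y. At tray x = -66, y = -10 mm. The point's own axes are those of the tray.
- pocket_gauge (a point): Point on the floor of the gauge's L-shaped pocket (18 mm above the tray's underside) where the gauge's origin belongs; there the gauge's +x points along the tool tray's -y (so its +y along the tray's +x). At tray x = -16, y = -5 mm. The point's own axes are those of the tray.
- pocket_shears (a point): Point on the floor of the shears' pocket (18 mm above the tray's underside) where the shears' origin belongs; there the shears' +x points along the tool tray's +y. At tray x = 57, y = 7.5 mm. The point's own axes are those of the tray.
- stack_seat (a point): Point of the tool tray, 20 mm above its underside at its centre, where the cast tray's origin comes to lie when it is stacked home (same x, y directions as the tool tray; the pins are then 10 mm deep in the sockets and the legs rest on the foam). The point's own axes are those of the tray.
- cast_tray: Loose 450 g tray, 210 (x) x 150 (y) mm. Origin: its centre, at the tips of the pins. Heights: round-ended pins 8 mm thick 0-10 mm, legs 18 mm thick 10-30 (x +-93, y +-63 mm), orange plate 30-42, black foam 42-54 with two pockets 12 mm deep, 2 mm to spare per side (the wider one, upper cast, at +x). Red bar along y at x = 0: 14 mm thick (x), 80 long, 80-94 mm high, posts at y +-34.
- pocket_upper_cast (a point): Point on the floor of the upper cast's pocket in the cast tray (42 mm above the tray's origin, tray x = 60, y = -3 mm) where the upper cast's origin belongs; there the cast's +x points along the cast tray's +y. The point's own axes are those of the tray.
- pocket_lower_cast (a point): Point on the floor of the lower cast's pocket in the cast tray (42 mm above the tray's origin, tray x = -60, y = 0) where the lower cast's origin belongs; there the cast's +x points along the cast tray's -y. The point's own axes are those of the tray.
- handpiece: Grey dental handpiece with a blue ring and a steel nose, 120 g, lying flat, 24 mm tall. Origin: on the underside below the point of balance, where to grip; +x towards the nose, z up. Body x from -45 to 25 mm, 24 mm wide (y); nose x from 25 to 65 mm, 12 mm wide, lying between 4 and 18 mm of height. Square-sided as far as touch goes. May be absent.
- gauge: L-shaped aluminium bench gauge with a blue scale block, 100 g, 24 mm tall throughout. Origin: on the underside of the beam below the point of balance, where to grip; z up. Beam x from -60 to 50 mm, 16 mm wide (y from -8 to 8); jaw at x from 30 to 48 mm reaching out to y = 30 mm. May be absent.
- shears: Plaster shears with two red handles and a steel head, 160 g, rigid, 24 mm tall. Origin: on the underside below the point of balance, where to grip; +x towards the head, z up. Handles x from -60 to 10 mm, 34 mm wide over both (as one block to the touch); head x from 10 to 45 mm, 20 mm wide. May be absent.
- upper_cast: White plaster dental cast with reddish gums and white teeth, 130 g. Origin: on the underside below the grip point; +x towards the front teeth, z up. Base 24 mm tall: x from -24 to 14 mm 56 mm wide (y), then a narrower front x from 14 to 30 mm 34 mm wide. Teeth stand up to 32 mm, 4 mm in from the sides.
- lower_cast: Pale blue plaster dental cast with pink gums and white teeth, 130 g. Origin: on the underside below the grip point; +x towards the front teeth, z up. Base 24 mm tall: x from -30 to 18 mm 44 mm wide (y), then a narrower front x from 18 to 30 mm 24 mm wide. Teeth stand up to 32 mm, 2 mm in from the sides.
- wax_tin: Bystander: round blue tin of pink wax, 60 mm across, 19 mm tall; origin under its centre.
- scalpel: Bystander: scalpel with a blue handle, 150 mm long, 8 mm tall, lying along its x; origin on its underside.
- bur_block: Bystander: wooden block with eight burs, 80 x 50 mm, 48 mm tall; origin under its centre.

How it is judged:
By the outcome, as a careful person would: the job done as asked, in the order asked, and still so for the second after the job is handed in, with the robot touching nothing.
Of handpiece, gauge, shears only 2 to 3 are there at a start; the rules pass over those that are not, and their reading is None.
At some moment in a run one of upper_cast, lower_cast may be knocked a few centimetres aside while the robot is not near it.
It also fails if it takes over 210 s, if anything falls off the work surface, if the arm or the gripper's body presses on something with over 40 N, if the wrist force passes 120 N, or if a joint passes its speed limit or range.

## Robot

A 6-joint arm with a two-finger parallel gripper is mounted at the origin on the work surface. World frame = base frame: x ahead of the robot, y to its left, z up, the work surface at z = 0. Lengths are in m, angles in rad, forces in N, time in s.
With the tool pointing down it reaches from about 0.35 to 0.775 m from the base axis. Payload 5.5 kg.
Tool frame: the origin (TCP) lies on the mounting face of the last link; the fingertips stand 173 mm ahead of it and the grasp point (between the pads) lies 155 mm ahead of it (robot.tcp_to_tips is the distance from the TCP to the fingertips, in m); z points along the fingers, y is the line along which they close (so a half turn about z gives the same grasp; the last joint's range is limited). The gripper opens to 85 mm and grips with 20 to 120 N. Pads are 22 mm wide; open, the fingers measure 114 mm over their backs; the gripper's body (76 mm by 85 mm) begins 54 mm behind the grasp point. The pads swing forward as they close: fully open they stand 13 mm farther back than shut.
Start: joints at [1.139, 0.313, 0.046, 1.304, 0, 1.431], TCP at [0.165, 0.551, 0.405] pointing down, gripper open.
Joint ranges: [-2.76, 2.76], [-0.86, 1.69], [-1.03, 1.26], [-2.2, 2.34], [-1.47, 1.5], [-3.14, 3.14]. Speed limits (rad/s): [2.57, 2.57, 3.14, 3.14, 3.14, 3.14].

## Interface

Orientations are given as a unit quaternion [w, x, y, z].
In Python, from plant import robot, imaging gives the robot as it stands.
- The arm moves only by the tool arm_command, never from a script. Its argument "deltas" is a list of rows, each a list of 2 entries, a list of its own where there are three numbers: the shift along the world's x, y, z each as a share of 0.25 m, from -1 to 1, then the turn about the world's z as a share of pi rad, from -1 to 1. In form: [[[x, y, z], roll], ...]. A call has 1 to 8 rows; each row shifts and turns the commanded pose from where the row before left it; what a row does not reach is not made up. A row lasts 1/10 s, in which the tool goes at most 50 mm and 8.59 degrees, less where a joint would pass 70% of its speed; a pose out of reach is approached as far as the arm can. A call with a number of a shift or a turn outside -1 to 1 is refused whole. A call with a gripper value outside its range is refused whole. "grip" is the opening, from 0 (shut) to 1 (fully open), set as the call begins (left out, the last holds). The fingers move at their own pace and stop on an object; "newtons" is the grip in N (left out, the last holds). Time passes only in rows, so rows that do not move let the fingers close. It gives the time, the measured TCP pose, the force, the opening and the grip force at its end, in the units of the state.
- robot.get_state(): the state, without advancing time (a new reading comes with each control period).
- imaging.get_image(name): name is "side" or "top" or "wrist"; returns the picture (420x560x3 uint8, blue, green, red); there is no depth.
- imaging.calibration(name): a dict with "camera_matrix" (3x3 intrinsics, pixels), "D" ([k1, k2, p1, p2, k3] as OpenCV has them; the pictures are not rectified), "R" (3x3) and "t" (3): a world point X has camera coordinates R X + t; the wrist camera has in their place "hand_eye" (4x4, takes a point from camera to tool coordinates, whose origin is the TCP and whose axes are the flange's). Camera axes: x right, y down, z forward; pixel columns grow to the right and rows downward; lengths in m; the calibration is good to about 2 mm. A picture is of the moment at which its call begins: read the wrist's pose just before it. calibration takes no time and is no camera call.
- robot.close_job(): hands the job in; it is judged then, once.
The state is a dict: "t": time; "joint_positions": joint angles; "joint_vel": joint speeds; "tau": joint torques, N m; "tcp_pos": TCP position; "tool_rot": TCP orientation; "contact_force": force on the tool from outside, world axes, zero at the start; "torque": the same for the moment, N m; "opening": finger opening in m; "gripper_force": force on a finger pad.
Only numpy, scipy, OpenCV 4.12 (cv2) and the standard library are available. Lean on these libraries where they do the work, as an engineer would, in place of code of your own. Each camera call takes 0.05 s, during which the arm holds its last target. There are 200 camera calls.

## Working session

There is one attempt and no reset: what is moved stays moved. The work goes in short steps, Python scripts to look and compute and a tool call to move; the robot and the scene stay as the last step left them, time stands still between calls to the robot, and variables do not carry over. Pictures are saved under pics/ and viewed, at most 14 in all, crops included, and the job is handed in when it is done.

Besides the shell and the picture viewer there is one more tool, called after "Emit:" as name(argument=value, ...), one argument or row to a line, values as JSON. arm_command: Moves the arm, as the interface text tells. Shift numbers are shares of 0.25 m and turn numbers shares of pi rad, none past 1 either way. Its arguments: {"type":"object","properties":{"deltas":{"type":"array","items":{"type":"array"}},"grip":{"type":"number"},"newtons":{"type":"number"}},"required":["deltas"]}

```bash
mkdir -p pics; ls; python3 - <<'E'
from plant import robot, imaging
import cv2,numpy as np
print(robot.get_state())
for n in("top","side","wrist"):
    im=imaging.get_image(n); cv2.imwrite(f"pics/{n}0.png",im)
    print(n,imaging.calibration(n))
E
```

```text
pics
{'t': 0.0, 'joint_positions': array([1.13937628e+00, 3.13967829e-01, 4.49596046e-02, 1.30362363e+00,
       2.14416579e-05, 1.43117192e+00]), 'joint_vel': array([ 2.79284093e-04,  6.51736892e-05, -9.25218433e-04,  1.45584679e-03,
        9.35493793e-05,  1.43322428e-03]), 'tau': array([ 4.57058222e-04, -4.80626786e+01,  2.98533297e+01,  1.94089237e-02,
        4.86272552e-05, -2.73035354e-07]), 'tcp_pos': array([0.1653408 , 0.55049067, 0.40381921]), 'tool_rot': array([-2.68782210e-04,  1.45380719e-01,  9.89375361e-01, -8.77586134e-04]), 'contact_force': array([-0.22335415,  0.69503093,  0.11802062]), 'torque': array([-0.02412662,  0.02948088, -0.01558624]), 'gripper_force': 0.0, 'opening': 0.08575483204873081}
top {'camera_matrix': array([[450.6718617 ,   0.        , 284.57342942],
       [  0.        , 450.6718617 , 214.75749623],
       [  0.        ,   0.        ,   1.        ]]), 'D': array([-0.02800423,  0.        ,  0.        ,  0.        ,  0.        ]), 'R': array([[ 0.01171981, -0.99966214, -0.02320036],
       [-0.99657217, -0.00977708, -0.08214817],
       [ 0.0818935
[... 444 characters left out ...]
0.52776619,  0.66364495, -0.53013038]]), 't': array([-0.40034002,  0.25264123,  0.90647463])}
wrist {'camera_matrix': array([[350.41187702,   0.        , 278.79278334],
       [  0.        , 350.41187702, 212.78100858],
       [  0.        ,   0.        ,   1.        ]]), 'D': array([0.01049236, 0.        , 0.        , 0.        , 0.        ]), 'hand_eye': array([[ 8.65960050e-04, -9.51752773e-01, -3.06864644e-01,
         7.87140786e-02],
       [ 9.99999615e-01,  7.80031954e-04,  4.02660078e-04,
        -1.51657051e-03],
       [-1.43868618e-04, -3.06864874e-01,  9.51753082e-01,
         3.02967134e-02],
       [ 0.00000000e+00,  0.00000000e+00,  0.00000000e+00,
         1.00000000e+00]])}
```

View pics/top0.png

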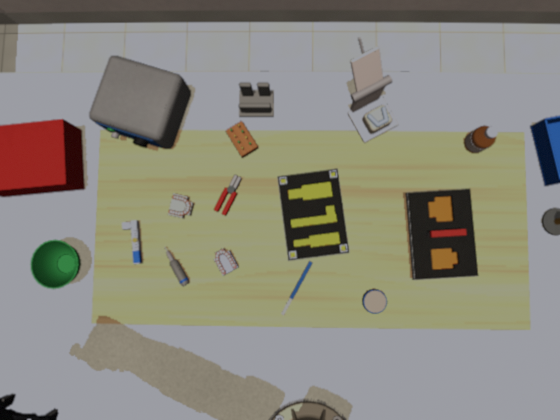

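View pics/side0.png

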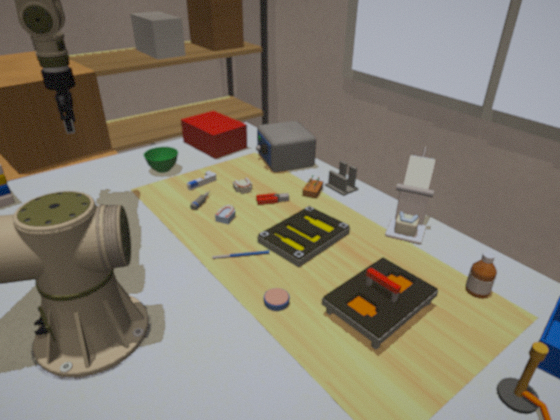

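View wrist0.

View pics/wrist0.png

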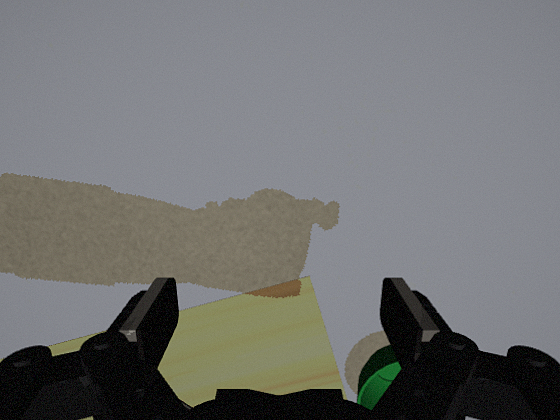

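```bash
cat > h.py <<'E'
import numpy as np, cv2, json
from plant import robot, imaging
from scipy.spatial.transform import Rotation as Ro
def pose(s=None):
    s=s or robot.get_state(); q=s["tool_rot"]
    return Ro.from_quat([q[1],q[2],q[3],q[0]]).as_matrix(), np.array(s["tcp_pos"])
def cam(name,s=None):
    """K,D,C(camera centre, world),Rwc(cam->world)"""
    c=imaging.calibration(name)
    if name=="wrist":
        R,p=pose(s); H=c["hand_eye"]
        return c["camera_matrix"],c["D"],R@H[:3,3]+p,R@H[:3,:3]
    return c["camera_matrix"],c["D"],-c["R"].T@c["t"],c["R"].T
def rays(cm,px):
    K,D,C,R=cm
    u=cv2.undistortPoints(np.array(px,float).reshape(-1,1,2),K,D).reshape(-1,2)
    return np.c_[u,np.ones(len(u))]@R.T
def plane(cm,px,z):
    d=rays(cm,px); return cm[2]+d*((z-cm[2][2])/d[:,2])[:,None]
def proj(cm,X):
    K,D,C,R=cm
    return cv2.projectPoints(np.array(X,float).reshape(-1,1,3),cv2.Rodrigues(R.T)[0],-R.T@C,K,D)[0].reshape(-1,2)
def snap(tag,name="wrist"):
    s=robot.get_state(); im=imaging.get_image(name); cv2.imwrite(f"pics/{tag}.png",im)
    np.savez(f"pics/{tag}.npz",tool_rot=s["tool_rot"],tcp_pos=s["tcp_pos"]); return im,cam(name,s)
def load(tag,name="wrist"):
    return cv2.imread(f"pics/{tag}.png"),cam(name,np.load(f"pics/{tag}.npz") if name=="wrist" else None)
def tri(c1,p1,c2,p2):
    """closest point of two rays; also gap"""
    a,b=rays(c1,[p1])[0],rays(c2,[p2])[0]
    A=np.c_[a,-b]; k=np.linalg.lstsq(A,c2[2]-c1[2],rcond=None)[0]
    P,Q=c1[2]+a*k[0],c2[2]+b*k[1]; return (P+Q)/2,np.linalg.norm(P-Q)
def flat(cm,im,z,ctr,half=.15,ppm=2000):
    """rectified view of plane z round ctr: col ~ -y, row ~ -x"""
    n=int(2*half*ppm); j,i=np.meshgrid(np.arange(n),np.arange(n))
    X=np.c_[(ctr[0]+half-i.ravel()/ppm),(ctr[1]+half-j.ravel()/ppm),np.full(n*n,z)]
    m=proj(cm,X).astype(np.float32).reshape(n,n,2)
    return cv2.remap(im,m[...,0],m[...,1],cv2.INTER_LINEAR)
E
python3 - <<'E'
from h import *
c=cam("top")
print(c[2],cam("side")[2])
for n,p in dict(hp=(177,267),ga=(135,242),sh=(228,195),uc=(180,207),lc=(225,262),tt=(313,214),ct=(441,234),bur=(242,139),tin=(375,301)).items(): print(n,plane(c,[p],.03 if n in("tt","ct") else .012)[0].round(3))
E
```

```text
[0.47649719 0.03443101 1.1405747 ] [-0.08277167 -0.74090175  0.70000674]
hp [0.435 0.33  0.012]
ga [0.496 0.439 0.012]
sh [0.618 0.206 0.012]
uc [0.586 0.327 0.012]
lc [0.449 0.209 0.012]
tt [ 0.57  -0.009  0.03 ]
ct [ 0.524 -0.323  0.03 ]
bur [0.763 0.173 0.012]
tin [ 0.358 -0.164  0.012]
```

Emit:
arm_command(
  deltas=[
    [[0.16, -0.1, 0], 0.0465],
    [[0.16, -0.1, 0], 0.0465],
    [[0.16, -0.1, 0], 0],
    [[0.16, -0.1, 0], 0],
    [[0.16, -0.1, 0], 0],
    [[0.16, -0.1, 0], 0],
    [[0.16, -0.1, 0], 0],
    [[0.16, -0.1, 0], 0],
  ],
  grip=1,
)

```text
t: 0.95
tcp_pos: [0.4833, 0.3517, 0.4045]
tool_rot: [-0.0, 0.006, 1.0, -0.0]
contact_force: [0.9, 0.9, -0.5]
opening: 0.0859
gripper_force: 0.0
```

Emit:
arm_command(
  deltas=[
    [[0.16, -0.1, 0], 0],
    [[0.16, -0.1, 0], 0],
    [[0, 0, 0], 0],
    [[0, 0, 0], 0],
    [[0, 0, 0], 0],
  ],
)

```text
t: 1.45
tcp_pos: [0.5613, 0.3034, 0.4044]
tool_rot: [-0.001, 0.006, 1.0, -0.0]
contact_force: [-0.1, 0.0, -0.2]
opening: 0.0854
gripper_force: 0.0
```

```bash
python3 - <<'E'
from h import *
snap("w1"); print(robot.get_state()["tcp_pos"],robot.get_state()["t"],robot.get_state()["joint_vel"].round(3))
E
```

```text
[0.56095865 0.30380523 0.40468344] 1.5 [ 0.01  -0.009 -0.001 -0.001 -0.001 -0.001]
```

View pics/w1.png

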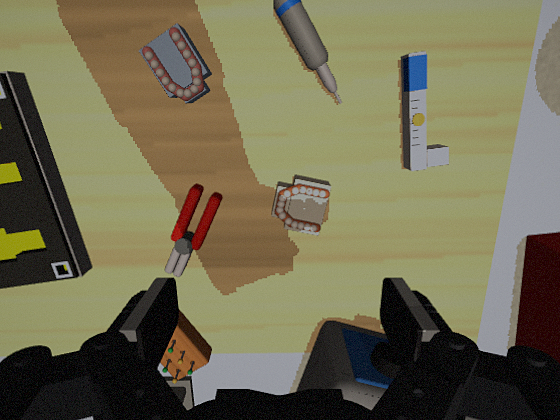

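Emit:
arm_command(
  deltas=[
    [[-0.2, 0.08, 0], 0],
    [[-0.2, 0.08, 0], 0],
    [[0, 0, 0], 0],
    [[0, 0, 0], 0],
    [[0, 0, 0], 0],
    [[0, 0, 0], 0],
    [[0, 0, 0], 0],
  ],
)

```text
t: 2.2
tcp_pos: [0.47, 0.3399, 0.4046]
tool_rot: [0.0, 0.007, 1.0, 0.0]
contact_force: [-0.2, 0.5, -0.2]
opening: 0.0854
gripper_force: 0.0
```

```bash
python3 -c "
from h import *
snap('w2')"
```

Emit:
arm_command(
  deltas=[
    [[0.08, -0.16, 0], 0],
    [[0.08, -0.16, 0], 0],
    [[0.08, -0.16, 0], 0],
    [[0.08, -0.16, 0], 0],
    [[0.08, -0.16, 0], 0],
    [[0, 0, 0], 0],
    [[0, 0, 0], 0],
    [[0, 0, 0], 0],
  ],
)

```text
t: 3.05
tcp_pos: [0.569, 0.1405, 0.4045]
tool_rot: [-0.0, 0.006, 1.0, 0.0]
contact_force: [0.9, 0.9, 0.1]
opening: 0.0857
gripper_force: 0.0
```

```bash
python3 -c "
from h import *
snap('w3')"
```

Emit:
arm_command(
  deltas=[
    [[0, -0.16, 0], 0],
    [[0, -0.16, 0], 0],
    [[0, -0.16, 0], 0],
    [[0, -0.16, 0], 0],
    [[0, 0, 0], 0],
    [[0, 0, 0], 0],
    [[0, 0, 0], 0],
    [[0, 0, 0], 0],
  ],
)

```text
t: 3.9
tcp_pos: [0.5691, -0.0181, 0.4048]
tool_rot: [0.0, 0.005, 1.0, 0.0]
contact_force: [-0.4, 0.8, -1.0]
opening: 0.0853
gripper_force: 0.0
```

```bash
python3 -c "
from h import *
snap('w4')"
```

Emit:
arm_command(
  deltas=[
    [[0, -0.17, 0], 0],
    [[0, -0.17, 0], 0],
    [[0, -0.17, 0], 0],
    [[0, -0.17, 0], 0],
    [[0, -0.17, 0], 0],
    [[0, 0, 0], 0],
    [[0, 0, 0], 0],
    [[0, 0, 0], 0],
  ],
)

```text
t: 4.75
tcp_pos: [0.5693, -0.2309, 0.4047]
tool_rot: [-0.0, 0.006, 1.0, 0.0]
contact_force: [0.3, -0.1, -0.1]
opening: 0.0853
gripper_force: 0.0
```

```bash
python3 -c "
from h import *
snap('w5'); print(robot.get_state()['t'])
a=[cv2.resize(cv2.imread(f'pics/w{i}.png'),(400,300)) for i in (2,3,4,5)]
cv2.imwrite('pics/m1.png',np.vstack([np.hstack(a[:2]),np.hstack(a[2:])]))"
```

```text
4.8
```

View pics/m1.png

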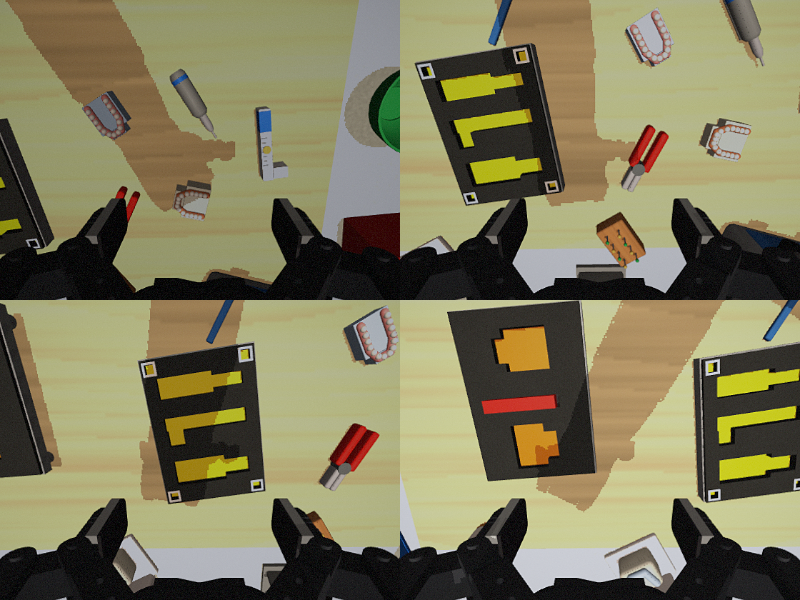

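```bash
python3 - <<'E'
from h import *
out=[]
for tag,ctr,z in (("w3",(.57,-.01),.03),("w4",(.57,-.01),.03),("w5",(.525,-.32),.054)):
    im,c=load(tag); f=flat(c,im,z,ctr,.14,1430); out.append(f)
    np.save(f"pics/f_{tag}.npy",f)
f4,f5=out[1],out[2]
cv2.imwrite("pics/m2.png",np.hstack([f4,f5]))
for tag in("w3","w4","w5"):
    im,c=load(tag); hsv=cv2.cvtColor(im,cv2.COLOR_BGR2HSV)
    m=((hsv[...,2]>105)&(hsv[...,1]<50)).astype(np.uint8)
    n,l,st,ce=cv2.connectedComponentsWithStats(m)
    for i in range(1,n):
        if 40<st[i,4]<900:
            x,y,w,h=st[i,:4]; 
            if y+h<285: print(tag,st[i],plane(c,[(x+w/2-.5,y+h/2-.5)],.03)[0].round(4))
E
```

```text
w3 [182  62   8  33  46] [0.4698 0.055  0.03  ]
w3 [ 22  67 120  21 178] [ 0.4681 -0.0397  0.03  ]
w3 [158  66  24  24 238] [0.4692 0.0404 0.03  ]
w3 [353  66  26  20 208] [0.4696 0.2198 0.03  ]
w3 [ 24  88  25  24 253] [ 0.4873 -0.0854  0.03  ]
w3 [455 169  37  12 154] [0.5629 0.3325 0.03  ]
w3 [428 176  19  33 119] [0.5804 0.2991 0.03  ]
w3 [311 238  27  31 397] [0.6464 0.1868 0.03  ]
w3 [202 252  21  18 157] [0.6538 0.0663 0.03  ]
w4 [538  16  10  10  65] [0.4272 0.2118 0.03  ]
w4 [541  25  10   9  63] [0.4338 0.2159 0.03  ]
w4 [  0  32  63 212 420] [ 0.5228 -0.257   0.03  ]
w4 [544  35  10   9  62] [0.4418 0.2203 0.03  ]
w4 [547  43  10   9  63] [0.4483 0.2245 0.03  ]
w4 [548  51  11  10  74] [0.4553 0.2274 0.03  ]
w4 [332  58  25   5  50] [0.4565 0.0407 0.03  ]
w4 [333  64  22  24 261] [0.4695 0.0409 0.03  ]
w4 [197  86  23  23 232] [ 0.487  -0.0846  0.03  ]
w4 [455 237  29  31 408] [0.6469 0.1832 0.03  ]
w4 [351 250  18  18 173] [0.6536 0.0669 0.03  ]
w4 [235 266  19  18 155] [ 0.6716 -0.0584  0.03  ]
w5 [213   0  62 242 508] [ 0.5085 -0.2649  0.03  ]
w5 [157   5  33   4  49] [ 0.4127 -0.3218  0.03  ]
w5 [81  8 75  8 94] [ 0.4162 -0.3698  0.03  ]
w5 [419  58 141 198 780] [ 0.5454 -0.0261  0.03  ]
w5 [427  82  21  24 266] [ 0.4863 -0.0843  0.03  ]
w5 [551 249   9  18  88] [0.6544 0.0627 0.03  ]
w5 [424 257   4  26  57] [ 0.6675 -0.0735  0.03  ]
w5 [431 264  18  18 193] [ 0.6713 -0.0579  0.03  ]
```

View pics/m2.png

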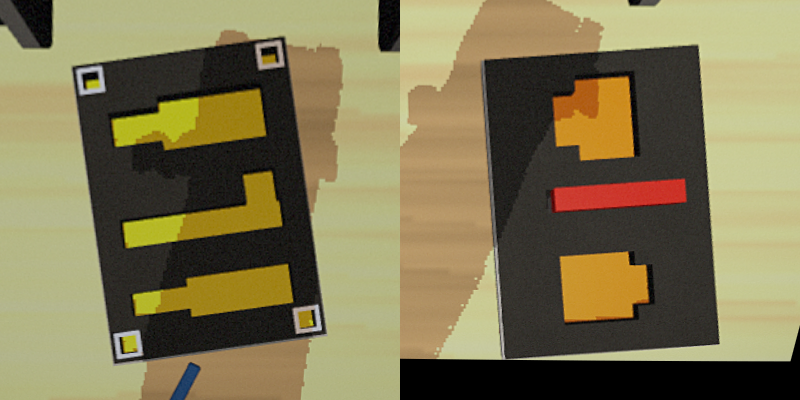

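```bash
cat >> h.py <<'E'
def objmask(f):
    hsv=cv2.cvtColor(cv2.medianBlur(f,3),cv2.COLOR_BGR2HSV); h,s=hsv[...,0],hsv[...,1]
    mat=(h>=9)&(h<=36)&(s>50)
    return cv2.morphologyEx((~mat).astype(np.uint8),cv2.MORPH_OPEN,np.ones((3,3)))
def blob(f):
    m=objmask(f); n,l,st,ce=cv2.connectedComponentsWithStats(m); c=np.array(m.shape)/2
    i=min((i for i in range(1,n) if st[i,4]>f.shape[0]**2*.02),key=lambda i:np.hypot(*(ce[i]-c)))
    k=(l==i).astype(np.uint8); return max(cv2.findContours(k,cv2.RETR_EXTERNAL,cv2.CHAIN_APPROX_NONE)[0],key=cv2.contourArea)
E
python3 - <<'E'
from h import *
rows=[]
A=dict(hp=("w2",(.435,.33)),ga=("w1",(.496,.439)),sh=("w3",(.618,.206)),uc=("w1",(.586,.327)),lc=("w2",(.449,.209)))
a=[];b=[]
for n,(t,ctr) in A.items():
    im,c=load(t); f=flat(c,im,.024,ctr,.08,1000); g=f.copy()
    k=blob(f); cv2.drawContours(g,[k],-1,(255,0,255),1)
    (cx,cy),(w,h),an=cv2.minAreaRect(k); print(n,c[2].round(3),"ctr",(ctr[0]+.08-cy/1000).__round__(4),(ctr[1]+.08-cx/1000).__round__(4),w,h,an)
    a.append(f);b.append(g)
cv2.imwrite("pics/m3.png",np.vstack([np.hstack(a),np.hstack(b)]))
I={t:load(t) for t in("w3","w4","w5")}
for p,q in (((169.5,77.5),(343.5,75.5)),((36,99.5),(208,97)),((212,260.5),(359.5,258.5))): print("tri",tri(I["w3"][1],p,I["w4"][1],q))
E
```

```text
hp [0.391 0.34  0.374] ctr 0.4328 0.3336 98.47664642333984 23.90305519104004 57.094757080078125
ga [0.482 0.303 0.374] ctr 0.4953 0.442 109.48973083496094 44.22332763671875 80.53767395019531
sh [0.49  0.14  0.374] ctr 0.6166 0.2014 36.92638397216797 104.97334289550781 25.641006469726562
uc [0.482 0.303 0.374] ctr 0.5798 0.3234 26.405466079711914 52.88017654418945 71.14684295654297
lc [0.391 0.34  0.374] ctr 0.4504 0.2122 60.00703811645508 51.340816497802734 60.06848907470703
tri (array([0.46942257, 0.04068556, 0.03097458]), np.float64(0.0002666874584767488))
tri (array([ 0.4871398 , -0.08419857,  0.03184656]), np.float64(0.00028034042713258995))
tri (array([0.65306913, 0.06655227, 0.03128208]), np.float64(0.0001719759489103284))
```

View pics/m3.png

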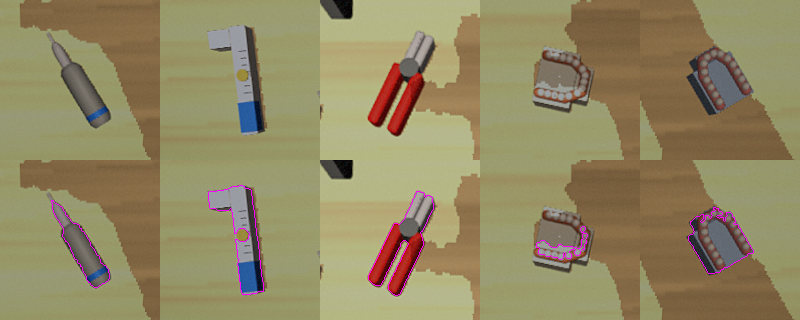

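Emit:
arm_command(
  deltas=[
    [[0, 0.073, 0], 0.0454],
    [[0, 0.073, 0], 0.0454],
    [[0, 0.073, 0], 0.0454],
    [[0, 0.073, 0], 0.0454],
    [[0, 0.073, 0], 0.0454],
    [[0, 0.073, 0], 0.0454],
    [[0, 0.073, 0], 0.0454],
    [[0, 0.073, 0], 0.0454],
  ],
)

```text
t: 5.6
tcp_pos: [0.5688, -0.0837, 0.4051]
tool_rot: [0.0, -0.538, 0.843, -0.0]
contact_force: [-0.4, -0.1, -0.4]
opening: 0.0852
gripper_force: 0.0
```

Emit:
arm_command(
  deltas=[
    [[0, 0.073, 0], 0.0454],
    [[0, 0.073, 0], 0.0454],
    [[0, 0.073, 0], 0.0454],
    [[0, 0.073, 0], 0.0454],
    [[0, 0, 0], 0],
    [[0, 0, 0], 0],
    [[0, 0, 0], 0],
    [[0, 0, 0], 0],
  ],
)

```text
t: 6.4
tcp_pos: [0.5691, -0.0137, 0.4047]
tool_rot: [0.0, 0.75, -0.661, 0.0]
contact_force: [0.9, 0.0, 0.1]
opening: 0.0855
gripper_force: 0.0
```

```bash
cat >> h.py <<'E'
def collars(tag,lim=280):
    im,c=load(tag); hsv=cv2.cvtColor(im,cv2.COLOR_BGR2HSV)
    m=((hsv[...,2]>105)&(hsv[...,1]<50)).astype(np.uint8)
    n,l,st,ce=cv2.connectedComponentsWithStats(m); r=[]
    for i in range(1,n):
        x,y,w,h=st[i,:4]
        if 90<st[i,4]<600 and .7<w/h<1.5 and y+h<lim:
            k=max(cv2.findContours((l==i).astype(np.uint8),0,1)[0],key=cv2.contourArea)
            p=plane(c,[cv2.minAreaRect(k)[0]],.03)[0]
            if abs(p[0]-.57)<.13 and abs(p[1]+.01)<.1: r.append(p.round(4))
    return np.array(r)
E
python3 - <<'E'
from h import *
snap('w6'); s=robot.get_state(); print(s['joint_positions'].round(3),s['tcp_pos'],s['tool_rot'])
for t in('w4','w6'):print(t,collars(t,420))
E
```

```text
[-0.165  0.302  0.031  1.299 -0.    -1.862] [ 0.56911581 -0.01381214  0.40470909] [ 7.04479200e-05  7.50352887e-01 -6.61037473e-01 -1.22618978e-05]
w4 [[ 0.4684  0.0427  0.03  ]
 [ 0.4861 -0.0826  0.03  ]
 [ 0.6531  0.069   0.03  ]
 [ 0.6709 -0.0563  0.03  ]]
w6 [[ 0.487  -0.0845  0.03  ]
 [ 0.672  -0.0584  0.03  ]
 [ 0.469   0.041   0.03  ]
 [ 0.6534  0.067   0.03  ]]
```

```bash
python3 - <<'E'
from h import *
for t in('w3','w4','w5','w6'):
    im,c=load(t); hsv=cv2.cvtColor(im,cv2.COLOR_BGR2HSV)
    m=((hsv[...,2]>105)&(hsv[...,1]<50)).astype(np.uint8)
    n,l,st,ce=cv2.connectedComponentsWithStats(m)
    for i in range(1,n):
        x,y,w,h=st[i,:4]
        if 90<st[i,4]<600 and .7<w/h<1.5:
            k=max(cv2.findContours((l==i).astype(np.uint8),0,1)[0],key=cv2.contourArea)
            H=cv2.convexHull(k); M=cv2.moments(H)
            q=(M['m10']/M['m00'],M['m01']/M['m00']); p=plane(c,[q],.03)[0]
            if abs(p[0]-.57)<.13 and abs(p[1]+.01)<.1: print(t,np.round(q,1),(x+w/2-.5,y+h/2-.5),np.round(cv2.minAreaRect(k)[0],1),p.round(4),c[2].round(4))
E
```

```text
w3 [169.3  77.7] (np.float64(169.5), np.float64(77.5)) [169.2  77.8] [0.4685 0.0422 0.03  ] [0.4892 0.1424 0.3743]
w3 [36.2 99.3] (np.float64(36.0), np.float64(99.5)) [36.3 99.2] [ 0.4862 -0.0832  0.03  ] [0.4892 0.1424 0.3743]
w3 [212.  260.7] (np.float64(212.0), np.float64(260.5)) [212.  260.6] [0.6531 0.0683 0.03  ] [0.4892 0.1424 0.3743]
w3 [ 98.3 277. ] (np.float64(98.0), np.float64(277.0)) [ 98.2 277.1] [ 0.671  -0.0571  0.03  ] [0.4892 0.1424 0.3743]
w4 [343.2  75.3] (np.float64(343.5), np.float64(75.5)) [343.3  75.2] [0.4684 0.0426 0.03  ] [ 0.4893 -0.0164  0.3745]
w4 [208.   96.9] (np.float64(208.0), np.float64(97.0)) [207.9  97. ] [ 0.4861 -0.0826  0.03  ] [ 0.4893 -0.0164  0.3745]
w4 [359.6 258.8] (np.float64(359.5), np.float64(258.5)) [359.6 258.9] [0.653 0.069 0.03 ] [ 0.4893 -0.0164  0.3745]
w4 [244.  274.6] (np.float64(244.0), np.float64(274.5)) [244.  274.6] [ 0.6708 -0.0563  0.03  ] [ 0.4893 -0.0164  0.3745]
w5 [437.2  93.9] (np.float64(437.0), np.float64(93.5)) [437.   93.5] [ 0.4857 -0.0821  0.03  ] [ 0.4895 -0.2292  0.3744]
w5 [439.5 272.7] (np.float64(439.5), np.float64(272.5)) [439.5 272.5] [ 0.6705 -0.0559  0.03  ] [ 0.4895 -0.2292  0.3744]
w6 [373.2 122.1] (np.float64(373.0), np.float64(122.0)) [373. 122.] [ 0.4869 -0.0844  0.03  ] [ 0.5783 -0.0929  0.3745]
w6 [177.3 124.4] (np.float64(177.0), np.float64(124.5)) [177.  124.5] [ 0.6717 -0.0586  0.03  ] [ 0.5783 -0.0929  0.3745]
w6 [365. 245.] (np.float64(365.0), np.float64(245.0)) [365. 245.] [0.469 0.041 0.03 ] [ 0.5783 -0.0929  0.3745]
w6 [189.8 247. ] (np.float64(190.0), np.float64(247.0)) [190. 247.] [0.6536 0.067  0.03  ] [ 0.5783 -0.0929  0.3745]
```

```bash
python3 - <<'E'
from h import *
for k in range(2):print(imaging.calibration("wrist")["hand_eye"])
im,c=load("w4");print(plane(c,[(343.5,75.5)],.03),c[2],c[3])
print(pose(np.load("pics/w4.npz")))
E
```

```text
[[ 8.66705241e-04 -9.51978895e-01 -3.06162427e-01  7.97586559e-02]
 [ 9.99999430e-01  1.01586816e-03 -3.27866175e-04  8.37060431e-04]
 [ 6.23142342e-04 -3.06161969e-01  9.51979233e-01  3.02947819e-02]
 [ 0.00000000e+00  0.00000000e+00  0.00000000e+00  1.00000000e+00]]
[[ 8.66705241e-04 -9.51978895e-01 -3.06162427e-01  7.97586559e-02]
 [ 9.99999430e-01  1.01586816e-03 -3.27866175e-04  8.37060431e-04]
 [ 6.23142342e-04 -3.06161969e-01  9.51979233e-01  3.02947819e-02]
 [ 0.00000000e+00  0.00000000e+00  0.00000000e+00  1.00000000e+00]]
[[0.46862772 0.0428806  0.03      ]] [ 0.48930609 -0.01644741  0.37450771] [[ 9.33561693e-03  9.51934330e-01  3.06159890e-01]
 [ 9.99956372e-01 -8.78994231e-03 -3.16096859e-03]
 [-3.17906747e-04  3.06176042e-01 -9.51974858e-01]]
(array([[-9.99947955e-01,  1.02022719e-02,  1.75858918e-05],
       [ 1.02022768e-02,  9.99947909e-01,  3.05084745e-04],
       [-1.44724182e-05,  3.05248283e-04, -9.99999953e-01]]), array([ 0.56905152, -0.01810739,  0.40480338]))
```

```bash
for i in 1 2 3 4; do python3 -c "
from plant import robot,imaging
h=imaging.calibration('wrist')['hand_eye'];print(h[:3,3],h[:3,2], imaging.calibration('top')['t'])"; done
```

```text
[0.07975866 0.00083706 0.03029478] [-3.06162427e-01 -3.27866175e-04  9.51979233e-01] [0.05529666 0.5688966  1.09656037]
[0.07975866 0.00083706 0.03029478] [-3.06162427e-01 -3.27866175e-04  9.51979233e-01] [0.05529666 0.5688966  1.09656037]
[0.07975866 0.00083706 0.03029478] [-3.06162427e-01 -3.27866175e-04  9.51979233e-01] [0.05529666 0.5688966  1.09656037]
[0.07975866 0.00083706 0.03029478] [-3.06162427e-01 -3.27866175e-04  9.51979233e-01] [0.05529666 0.5688966  1.09656037]
```

Emit:
arm_command(
  deltas=[
    [[-0.042, 0.166, -0.047], -0.0397],
    [[-0.042, 0.166, -0.047], -0.0397],
    [[-0.042, 0.166, -0.047], -0.0397],
    [[-0.042, 0.166, -0.047], -0.0397],
    [[-0.042, 0.166, -0.047], -0.0397],
    [[-0.042, 0.166, -0.047], -0.0397],
    [[-0.042, 0.166, -0.047], -0.0397],
    [[-0.042, 0.166, -0.047], -0.0397],
  ],
)

```text
t: 7.25
tcp_pos: [0.4849, 0.3198, 0.3104]
tool_rot: [0.0, -0.34, 0.94, 0.0]
contact_force: [0.4, 0.7, 1.0]
opening: 0.085
gripper_force: 0.0
```

Emit:
arm_command(
  deltas=[
    [[-0.042, 0.166, -0.047], -0.0397],
    [[0, 0, 0], 0],
    [[0, 0, 0], 0],
    [[0, 0, 0], 0],
    [[0, 0, 0], 0],
    [[0, 0, 0], 0],
  ],
)

```text
t: 7.85
tcp_pos: [0.4754, 0.359, 0.2995]
tool_rot: [0.0, -0.283, 0.959, 0.0]
contact_force: [0.1, -0.1, -0.3]
opening: 0.085
gripper_force: 0.0
```

```bash
python3 - <<'E'
s=open('h.py').read()
s=s.replace('R,p=pose(s); H=c["hand_eye"]','R,p=pose(s); H=s["hand_eye"] if s is not None and "hand_eye" in s else c["hand_eye"]')
s=s.replace('s=s or robot.get_state()','s=robot.get_state() if s is None else s')
s=s.replace('tcp_pos=s["tcp_pos"])','tcp_pos=s["tcp_pos"],hand_eye=imaging.calibration("wrist")["hand_eye"])')
s+='''
def look(tag,ctr,half=.08,z=.024,ppm=2000):
    im,c=load(tag); f=flat(c,im,z,ctr,half,ppm); k=blob(f).reshape(-1,2)
    W=np.c_[ctr[0]+half-k[:,1]/ppm,ctr[1]+half-k[:,0]/ppm]
    return f,k,W,c
def phi(): R,p=pose(); return np.degrees(np.arctan2(R[1,0],R[0,0]))%360
'''
open('h.py','w').write(s)
E
python3 - <<'E'
from h import *
H0=np.array([[8.65960050e-04,-9.51752773e-01,-3.06864644e-01,7.87140786e-02],[9.99999615e-01,7.80031954e-04,4.02660078e-04,-1.51657051e-03],[-1.43868618e-04,-3.06864874e-01,9.51753082e-01,3.02967134e-02],[0,0,0,1]])
for i in range(1,6):
    d=dict(np.load(f"pics/w{i}.npz")); d["hand_eye"]=H0; np.savez(f"pics/w{i}.npz",**d)
snap("hp"); print(imaging.calibration("wrist")["hand_eye"][:3,3],phi(),robot.get_state()['joint_positions'].round(2),robot.get_state()['tcp_pos'])
for t in("w2","hp"):
    f,k,W,c=look(t,(.435,.33))
    (cx,cy),(w,h),an=cv2.minAreaRect(W.astype(np.float32)*1000); print(t,cx,cy,w,h,an,c[2])
    V=(W*1000-[434,332])@np.array([np.cos(a:=np.radians(32.9)),np.sin(a)]); print("along",V.min(),V.max())
g=f.copy(); cv2.drawContours(g,[k.reshape(-1,1,2)],-1,(255,0,255),1); cv2.imwrite("pics/m4.png",np.hstack([f,g]))
E
```

```text
[ 0.07978336 -0.00079705  0.0302936 ] 212.921572898482 [ 0.51  0.4  -0.09  1.08  0.   -0.06] [0.4752827  0.35918118 0.29945822]
w2 436.6808166503906 336.00286865234375 107.08380889892578 23.885820388793945 33.17851257324219 [0.39125416 0.33949655 0.37427625]
along -49.114982784187426 57.97978131065707
hp 437.0417175292969 333.1128234863281 105.41516876220703 23.39533805847168 30.31121063232422 [0.40883992 0.31503942 0.26914029]
along -49.38657000916276 55.90558983892949
```

View pics/m4.png

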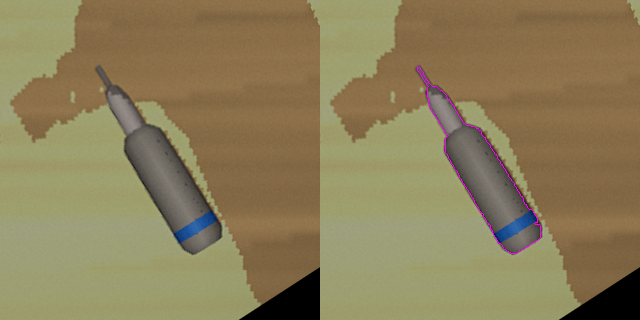

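```bash
python3 - <<'E'
from h import *
K=imaging.calibration("wrist")["camera_matrix"]
ref=cv2.imread("pics/w4.png")[290:340]
for t in ("w1","w2","w3","w4","w5","w6","hp"):
    im=cv2.imread(f"pics/{t}.png"); H=np.load(f"pics/{t}.npz")["hand_eye"]; Hi=np.linalg.inv(H)
    p=Hi@[0,0,.15,1]; pr=K@p[:3]; pr/=pr[2]
    o=[]
    for x0,x1 in((130,178),(382,430)):
        tpl=ref[:,x0:x1]; r=cv2.matchTemplate(im[280:350,x0-12:x1+12],tpl,cv2.TM_CCOEFF_NORMED); o.append(np.array(cv2.minMaxLoc(r)[3])-[12,10])
    print(t,pr[:2].round(1),o,H[:3,3].round(4))
E
```

```text
w1 [282.4 309.7] [array([0, 0]), array([0, 0])] [ 0.0787 -0.0015  0.0303]
w2 [282.4 309.7] [array([0, 0]), array([0, 0])] [ 0.0787 -0.0015  0.0303]
w3 [282.4 309.7] [array([0, 0]), array([0, 0])] [ 0.0787 -0.0015  0.0303]
w4 [282.4 309.7] [array([0, 0]), array([0, 0])] [ 0.0787 -0.0015  0.0303]
w5 [282.4 309.7] [array([0, 0]), array([0, 0])] [ 0.0787 -0.0015  0.0303]Traceback (most recent call last):
  File "<stdin>", line 5, in <module>
    raise KeyError(f"{key} is not a file in the archive") from None
KeyError: 'hand_eye is not a file in the archive'
```

```bash
python3 - <<'E'
from h import *
H6=np.array([[8.66705241e-04,-9.51978895e-01,-3.06162427e-01,7.97586559e-02],[9.99999430e-01,1.01586816e-03,-3.27866175e-04,8.37060431e-04],[6.23142342e-04,-3.06161969e-01,9.51979233e-01,3.02947819e-02],[0,0,0,1]])
d=dict(np.load("pics/w6.npz")); d["hand_eye"]=H6; np.savez("pics/w6.npz",**d)
K=imaging.calibration("wrist")["camera_matrix"]
ref=cv2.imread("pics/w4.png")[290:340]
for t in ("w6","hp"):
    im=cv2.imread(f"pics/{t}.png"); H=np.load(f"pics/{t}.npz")["hand_eye"]
    p=np.linalg.inv(H)@[0,0,.15,1]; pr=K@p[:3]; pr/=pr[2]; o=[]
    for x0,x1 in((130,178),(382,430)):
        r=cv2.matchTemplate(im[280:350,x0-12:x1+12],ref[:,x0:x1],cv2.TM_CCOEFF_NORMED); o.append(np.array(cv2.minMaxLoc(r)[3])-[12,10])
    print(t,pr[:2].round(1),o)
# tray from w6 with H0 vs H6 ; w4 with both
H0=np.load("pics/w4.npz")["hand_eye"]
for t in("w4","w6"):
    d=dict(np.load(f"pics/{t}.npz"))
    for n,H in(("H0",H0),("H6",H6)):
        d["hand_eye"]=H; np.savez("pics/tmp.npz",**d); cv2.imwrite("pics/tmp.png",cv2.imread(f"pics/{t}.png"))
        r=collars("tmp",420); print(t,n,r.mean(0) if len(r)==4 else r)
print(phi())
E
```

```text
w6 [276.7 312.2] [array([0, 0]), array([0, 0])]
hp [280.7 312.1] [array([0, 0]), array([0, 0])]
w4 H0 [ 0.57095  -0.008875  0.03    ]
w4 H6 [ 0.569625 -0.0068    0.03    ]
w6 H0 [ 0.572225 -0.00715   0.03    ]
w6 H6 [ 0.57035  -0.008725  0.03    ]
212.921572898482
```

```bash
python3 - <<'E'
s=open('h.py').read()
s=s.replace('H=s["hand_eye"] if s is not None and "hand_eye" in s else c["hand_eye"]','H=HF')
s=s.replace('def pose(','_c=.3065;_k=(1-_c*_c)**.5\nHF=np.array([[.0008,-_k,-_c,.0783],[1,.0008,0,.0001],[0,-_c,_k,.0303],[0,0,0,1]])\ndef pose(',1)
open('h.py','w').write(s)
E
python3 - <<'E'
from h import *
for t in("w4","w6","hp"):
    if t!="hp": print(t,collars(t,420).mean(0))
for z in(.012,):
  for t in("w2","hp"):
    f,k,W,c=look(t,(.435,.33),z=z); a=np.radians(30.5); u=np.array([np.cos(a),np.sin(a)]); v=np.array([-u[1],u[0]])
    P=W*1000-[434,332]; V=P@u; S=P@v
    print(t,"along",V.min(),V.max())
    for s in range(-40,20,10):
        q=S[abs(V-V.min()-45-s)<1.5]; print(s,q.min().round(1),q.max().round(1))
E
```

```text
w4 [ 0.571225 -0.00745   0.03    ]
w6 [ 0.57075  -0.007075  0.03    ]
w2 along -48.64671246434183 61.80725150214296
-40 -10.7 11.7
-30 -11.9 12.7
-20 -10.7 12.2
-10 -10.7 12.2
0 -10.3 12.4
10 -9.9 12.2
hp along -49.000803261822654 61.80725150214296
-40 -10.7 11.9
-30 -11.5 12.7
-20 -10.6 12.3
-10 -10.2 12.7
0 -10.2 12.8
10 -9.9 12.6
```

Emit:
arm_command(
  deltas=[
    [[-0.09, -0.056, -0.1], -0.0078],
    [[-0.089, -0.056, -0.1], 0],
    [[0, 0, -0.1], 0],
    [[0, 0, -0.1], 0],
    [[0, 0, -0.056], 0],
    [[0, 0, 0], 0],
    [[0, 0, 0], 0],
    [[0, 0, 0], 0],
  ],
)

```text
t: 8.7
tcp_pos: [0.4306, 0.3324, 0.1862]
tool_rot: [0.001, -0.272, 0.962, 0.0]
contact_force: [0.1, 0.4, 0.9]
opening: 0.0856
gripper_force: 0.0
```

Emit:
arm_command(
  deltas=[
    [[0, 0, 0], 0],
    [[0, 0, 0], 0],
    [[0, 0, 0], 0],
    [[0, 0, 0], 0],
    [[0, 0, 0], 0],
    [[0, 0, 0], 0],
    [[0, 0, 0], 0],
    [[0, 0, 0], 0],
  ],
  grip=0,
  newtons=40,
)

```text
t: 9.5
tcp_pos: [0.4301, 0.3323, 0.1854]
tool_rot: [0.0, -0.272, 0.962, 0.0]
contact_force: [-0.9, 1.0, 5.2]
opening: 0.0228
gripper_force: 40.4
```

Emit:
arm_command(
  deltas=[
    [[0, 0, 0.08], 0],
    [[0, 0, 0.12], 0],
    [[0, 0, 0.12], 0],
    [[0, 0, 0.12], 0],
    [[0, 0, 0], 0],
    [[0, 0, 0], 0],
    [[0, 0, 0], 0],
  ],
)

```text
t: 10.2
tcp_pos: [0.4292, 0.3319, 0.2933]
tool_rot: [-0.001, -0.272, 0.962, -0.0]
contact_force: [0.6, -0.3, -1.9]
opening: 0.0229
gripper_force: 39.6
```

```bash
python3 - <<'E'
from h import *
im,c=snap("hold1"); R,p=pose(); print(p,phi(),robot.get_state()['opening'])
for d in(.155,.160,.173): print(d,proj(c,[p+R@[x,0,d] for x in(-.011,.011)]).round(1))
cv2.imwrite("pics/m5.png",cv2.resize(im[180:420,120:440],None,fx=2,fy=2))
E
```

```text
[0.4291793  0.331825   0.29311373] 211.61689741256671 0.023165970825559382
0.155 [[278.3 324.6]
 [278.3 277.3]]
0.16 [[278.3 317.5]
 [278.4 271.5]]
0.173 [[278.4 301. ]
 [278.4 257.9]]
```

View pics/m5.png

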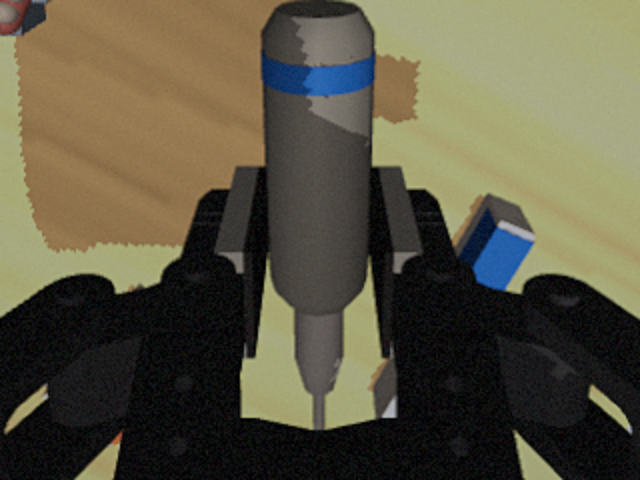

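Emit:
arm_command(
  deltas=[
    [[0.039, -0.179, 0], 0.0461],
    [[0.039, -0.179, 0], 0.0461],
    [[0.039, -0.179, 0], 0.0461],
    [[0.039, -0.179, 0], 0.0461],
    [[0.039, -0.179, 0], 0.0461],
    [[0.039, -0.179, 0], 0.0461],
    [[0.039, -0.179, 0], 0.0461],
    [[0.039, -0.179, 0], 0.0461],
  ],
)

```text
t: 11.05
tcp_pos: [0.5034, -0.0043, 0.2936]
tool_rot: [0.001, 0.732, -0.682, -0.001]
contact_force: [0.1, 0.1, -1.8]
opening: 0.0232
gripper_force: 39.7
```

Emit:
arm_command(
  deltas=[
    [[0, 0, -0.1], 0],
    [[0, 0, -0.04], 0],
    [[0, 0, 0], 0],
    [[0, 0, 0], 0],
    [[0, 0, 0], 0],
    [[0, 0, 0], 0],
    [[0, 0, 0], 0],
  ],
)

```text
t: 11.75
tcp_pos: [0.5041, -0.0022, 0.2607]
tool_rot: [-0.0, 0.73, -0.683, 0.0]
contact_force: [-0.4, -0.1, -1.1]
opening: 0.0228
gripper_force: 39.7
```

```bash
cat >> h.py <<'E'
def goto(x,y,f):
    """what is left to go, in the units of the moves"""
    R,p=pose(); d=(f-phi()+180)%360-180
    print("left",((x-p[0])/.25).round(4),((y-p[1])/.25).round(4),"turn",round(d/180,4),"z",p[2].round(4),robot.get_state()["contact_force"].round(1),"j6",robot.get_state()["joint_positions"][5].round(2),"t",robot.get_state()["t"])
E
python3 - <<'E'
from h import *
goto(.5070,-.0264,278.03)
E
```

```text
left 0.0116 -0.0968 turn 0.0235 z 0.2607 [-0.4 -0.1 -1.1] j6 -1.8 t 11.75
```

Emit:
arm_command(
  deltas=[
    [[0.0116, -0.0968, 0], 0.0235],
    [[0, 0, 0], 0],
    [[0, 0, 0], 0],
    [[0, 0, 0], 0],
    [[0, 0, 0], 0],
  ],
)

```text
t: 12.25
tcp_pos: [0.5067, -0.0265, 0.26]
tool_rot: [0.0, 0.755, -0.656, -0.0]
contact_force: [0.2, -0.5, -0.5]
opening: 0.0228
gripper_force: 39.7
```

```bash
python3 - <<'E'
from h import *
im,c=snap("hold2"); goto(.5070,-.0264,278.03)
cv2.imwrite("pics/m6.png",cv2.resize(im[120:400,90:470],(760,560)))
E
```

```text
left 0.0013 0.0002 turn 0.0002 z 0.26 [ 1.  -0.7 -1.4] j6 -1.92 t 12.3
```

View pics/m6.png

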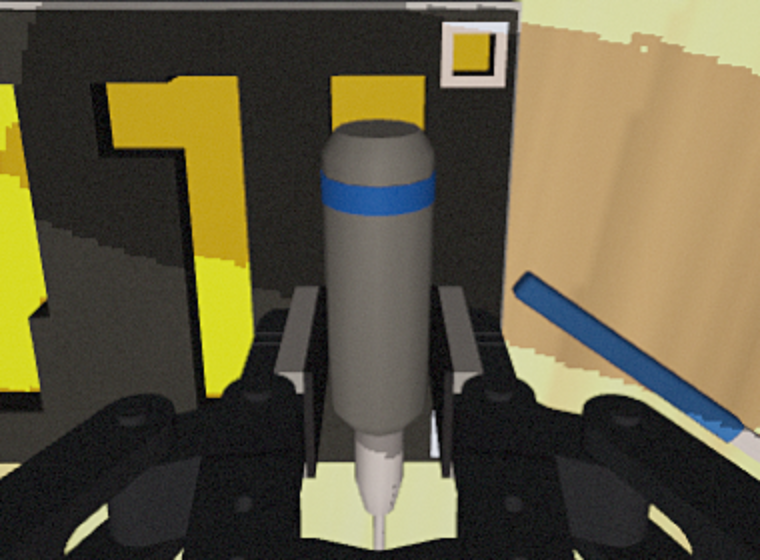

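Emit:
arm_command(
  deltas=[
    [[0, 0, -0.08], 0],
    [[0, 0, -0.06], 0],
    [[0, 0, -0.03], 0],
    [[0, 0, -0.02], 0],
    [[0, 0, -0.02], 0],
    [[0, 0, -0.015], 0],
    [[0, 0, 0], 0],
    [[0, 0, 0], 0],
  ],
)

```text
t: 13.1
tcp_pos: [0.507, -0.027, 0.204]
tool_rot: [-0.0, 0.755, -0.656, 0.0]
contact_force: [-0.6, 0.1, -1.7]
opening: 0.0226
gripper_force: 39.8
```

Emit:
arm_command(
  deltas=[
    [[0, 0, -0.006], 0],
    [[0, 0, -0.006], 0],
    [[0, 0, 0], 0],
    [[0, 0, 0], 0],
  ],
)

```text
t: 13.5
tcp_pos: [0.5069, -0.0269, 0.2034]
tool_rot: [-0.0, 0.755, -0.656, 0.001]
contact_force: [-6.4, 1.0, 20.0]
opening: 0.023
gripper_force: 52.0
```

Emit:
arm_command(
  deltas=[
    [[0, 0, 0.008], 0],
    [[0, 0, 0], 0],
    [[0, 0, 0], 0],
    [[0, 0, 0.08], 0],
    [[0, 0, 0.16], 0],
    [[0, 0, 0.16], 0],
  ],
  grip=0.5,
)

```text
t: 14.1
tcp_pos: [0.5063, -0.0268, 0.3027]
tool_rot: [0.001, 0.755, -0.656, -0.001]
contact_force: [0.7, -1.6, -0.2]
opening: 0.0428
gripper_force: 0.0
```

Emit:
arm_command(
  deltas=[
    [[0.011, 0.135, 0], -0.0351],
    [[0.011, 0.135, 0], -0.0351],
    [[0.011, 0.135, 0], -0.0351],
    [[0.011, 0.135, 0], -0.0351],
    [[0.011, 0.135, 0], -0.0351],
    [[0.011, 0.135, 0], -0.0351],
    [[0.011, 0.135, 0], -0.0351],
  ],
  grip=1,
)

```text
t: 14.8
tcp_pos: [0.526, 0.2107, 0.3023]
tool_rot: [-0.0, -0.45, 0.893, 0.0]
contact_force: [-0.5, -0.4, -0.1]
opening: 0.0857
gripper_force: 0.0
```

Emit:
arm_command(
  deltas=[
    [[0.011, 0.135, 0], -0.0351],
    [[0.011, 0.135, 0], -0.0351],
    [[0.011, 0.135, 0], -0.0351],
    [[0.011, 0.135, 0], -0.0351],
    [[0.011, 0.135, 0], -0.0351],
    [[0.011, 0.135, 0], -0.0351],
    [[0.011, 0.135, 0], -0.0351],
    [[0, 0, 0], 0],
  ],
)

```text
t: 15.6
tcp_pos: [0.5448, 0.4494, 0.3012]
tool_rot: [-0.0, -0.084, 0.996, 0.001]
contact_force: [0.9, -0.1, 0.5]
opening: 0.0856
gripper_force: 0.0
```

Emit:
arm_command(
  deltas=[
    [[0, 0, 0], 0],
    [[0, 0, 0], 0],
    [[0, 0, 0], 0],
  ],
)

```text
t: 15.9
tcp_pos: [0.5455, 0.4444, 0.3027]
tool_rot: [-0.0, -0.083, 0.997, -0.0]
contact_force: [-0.0, 0.2, 0.3]
opening: 0.0852
gripper_force: 0.0
```

```bash
cat >> h.py <<'E'
def span(W,ref,yaw):
    """extents (mm) of contour W along (u) and across (v) yaw, from ref"""
    a=np.radians(yaw); u=np.array([np.cos(a),np.sin(a)]); v=np.array([-u[1],u[0]])
    P=(W-ref)*1000; return P@u,P@v,u,v
E
python3 - <<'E'
from h import *
im,c=snap("ga"); goto(.545,.447,189.5)
f,k,W,c=look("ga",(.496,.442),half=.075)
print(c[2],cv2.minAreaRect(W.astype(np.float32)*1000))
for yaw in(8,9,10):
    V,S,u,v=span(W,(.496,.442),yaw); print(yaw,V.min(),V.max(),S.min(),S.max())
    for s in range(10,70,10):
        q=S[abs(V-V.min()-s)<1.2]; print(s,q.min().round(1),q.max().round(1),end="; ")
g=f.copy(); cv2.drawContours(g,[k.reshape(-1,1,2)],-1,(255,0,255),1); cv2.imwrite("pics/m7.png",np.hstack([f,g]))
E
```

```text
left -0.0022 0.0103 turn 0.0002 z 0.3029 [-0.9  0.1  0.3] j6 0.4 t 15.95
[0.46821903 0.43163094 0.2724763 ] ((495.3381042480469, 448.0365905761719), (109.56105041503906, 37.9967041015625), 7.815293788909912)
8 -54.641390708184296 54.94382145313604 -13.100994930882232 24.922626441145997
10 -12.0 4.9; 20 -12.2 4.8; 30 -12.4 4.6; 40 -11.9 3.7; 50 -12.1 3.3; 60 -12.3 3.4; 9 -54.77221625966593 54.92405581771662 -14.03618145048595 24.17998471662297
10 -11.3 5.7; 20 -11.6 5.4; 30 -11.9 5.1; 40 -11.5 4.0; 50 -12.0 3.4; 60 -12.4 3.4; 10 -54.886357663484496 54.88755978283385 -14.967092413248306 23.438005715529034
10 -10.5 6.5; 20 -10.9 6.0; 30 -11.5 5.6; 40 -11.2 4.3; 50 -12.0 3.6; 60 -12.5 3.3;
```

View pics/m7.png

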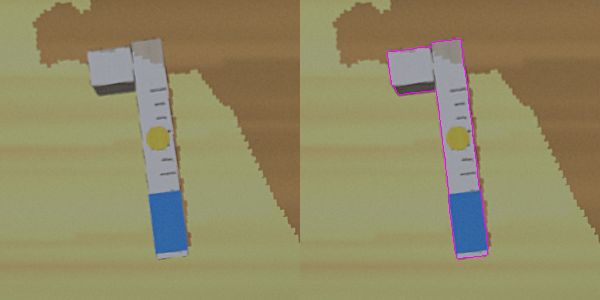

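Emit:
arm_command(
  deltas=[
    [[-0.09, -0.012, -0.12], -0.0094],
    [[-0.085, -0.012, -0.12], 0],
    [[0, 0, -0.12], 0],
    [[0, 0, -0.08], 0],
    [[0, 0, -0.036], 0],
    [[0, 0, 0], 0],
    [[0, 0, 0], 0],
    [[0, 0, 0], 0],
  ],
)

```text
t: 16.75
tcp_pos: [0.5024, 0.4399, 0.1855]
tool_rot: [0.001, -0.068, 0.998, 0.001]
contact_force: [1.3, 0.0, 0.9]
opening: 0.0852
gripper_force: 0.0
```

```bash
python3 -c "
from h import *
goto(.5017,.43835,187.8)"
```

```text
left -0.0029 -0.0061 turn -0.0001 z 0.1855 [1.3 0.  0.9] j6 0.46 t 16.75
```

Emit:
arm_command(
  deltas=[
    [[0, 0, 0], 0],
    [[0, 0, 0], 0],
    [[0, 0, 0], 0],
    [[0, 0, 0], 0],
    [[0, 0, 0], 0],
    [[0, 0, 0], 0],
    [[0, 0, 0], 0],
    [[0, 0, 0], 0],
  ],
  grip=0,
  newtons=50,
)

```text
t: 17.55
tcp_pos: [0.5017, 0.4397, 0.184]
tool_rot: [0.0, -0.068, 0.998, 0.0]
contact_force: [-0.5, 0.4, 3.2]
opening: 0.0142
gripper_force: 51.3
```

Emit:
arm_command(
  deltas=[
    [[0, 0, 0.08], 0],
    [[0, 0, 0.14], 0],
    [[0, 0, 0.14], 0],
    [[0.018, -0.1514, 0.04], -0.0416],
    [[0.018, -0.1514, 0], -0.0416],
    [[0.018, -0.1514, 0], -0.0416],
    [[0.018, -0.1514, 0], -0.0416],
    [[0.018, -0.1514, 0], -0.0416],
  ],
)

```text
t: 18.35
tcp_pos: [0.5237, 0.2489, 0.2833]
tool_rot: [-0.0, 0.258, 0.966, -0.0]
contact_force: [0.7, -1.3, -1.8]
opening: 0.0147
gripper_force: 50.8
```

Emit:
arm_command(
  deltas=[
    [[0.018, -0.1514, 0], -0.0416],
    [[0.018, -0.1514, 0], -0.0416],
    [[0.018, -0.1514, 0], -0.0416],
    [[0.018, -0.1514, 0], -0.0416],
    [[0.018, -0.1514, 0], -0.0416],
    [[0.018, -0.1514, 0], -0.0416],
    [[0.018, -0.1514, 0], -0.0416],
    [[0, 0, -0.06], 0],
  ],
)

```text
t: 19.15
tcp_pos: [0.5571, -0.0189, 0.2701]
tool_rot: [0.002, 0.659, 0.752, 0.001]
contact_force: [0.5, 0.9, -1.4]
opening: 0.0147
gripper_force: 50.8
```

Emit:
arm_command(
  deltas=[
    [[0, 0, -0.06], 0],
    [[0, 0, 0], 0],
    [[0, 0, 0], 0],
    [[0, 0, 0], 0],
  ],
)

```text
t: 19.55
tcp_pos: [0.5558, -0.0143, 0.2544]
tool_rot: [0.0, 0.656, 0.755, 0.0]
contact_force: [-0.1, 0.7, -0.8]
opening: 0.0147
gripper_force: 50.8
```

```bash
python3 -c "
from h import *
snap('hold3');goto(.5559,-.0145,98.03)"
```

```text
left 0.0 -0.0008 turn 0.0001 z 0.2545 [-0.8 -0.  -1. ] j6 1.26 t 19.6
```

```bash
python3 - <<'E'
from h import *
im,c=load("hold3"); d=np.load("pics/hold3.npz"); R,p=pose(d)
hsv=cv2.cvtColor(im,cv2.COLOR_BGR2HSV); m=(hsv[...,0]>95)&(hsv[...,0]<125)&(hsv[...,1]>120)
m[:,:230]=0;m[:,330:]=0; r,cc=np.nonzero(m); print(r.min(),r.max(),cc.min(),cc.max())
print(proj(c,[p+R@[x,y,.16] for x,y in((.060,.008),(.060,-.008),(.058,0),(.02,.008),(.02,-.008))]).round(1))
E
```

```text
136 419 230 329
[[300.2 152.1]
 [256.7 152.1]
 [278.4 157.6]
 [298.2 251.8]
 [258.6 251.8]]
```

Emit:
arm_command(
  deltas=[
    [[0, 0, -0.08], 0],
    [[0, 0, -0.06], 0],
    [[0, 0, -0.03], 0],
    [[0, 0, -0.02], 0],
    [[0, 0, -0.015], 0],
    [[0, 0, 0], 0],
    [[0, 0, 0], 0],
  ],
)

```text
t: 20.3
tcp_pos: [0.5558, -0.0145, 0.2039]
tool_rot: [0.001, 0.656, 0.755, 0.0]
contact_force: [-3.3, 0.3, 5.3]
opening: 0.0145
gripper_force: 54.8
```

Emit:
arm_command(
  deltas=[
    [[0, 0, -0.008], 0],
    [[0, 0, -0.006], 0],
    [[0, 0, 0], 0],
    [[0, 0, 0], 0],
  ],
)

```text
t: 20.7
tcp_pos: [0.5556, -0.0144, 0.2037]
tool_rot: [0.001, 0.656, 0.755, 0.001]
contact_force: [-11.1, 2.8, 30.5]
opening: 0.0145
gripper_force: 69.3
```

Emit:
arm_command(
  deltas=[
    [[0, 0, 0.012], 0],
    [[0, 0, 0], 0],
    [[0, 0, 0], 0],
    [[0, 0, 0.08], 0],
    [[0, 0, 0.16], 0],
    [[0, 0, 0.16], 0],
    [[0, -0.12, 0], 0],
    [[0, 0, 0], 0],
  ],
  grip=0.4,
)

```text
t: 21.5
tcp_pos: [0.5565, -0.0467, 0.3032]
tool_rot: [0.002, 0.657, 0.754, 0.0]
contact_force: [-0.1, -0.6, -0.8]
opening: 0.0341
gripper_force: 0.0
```

Emit:
arm_command(
  deltas=[
    [[0, 0, 0], 0],
    [[0, 0, 0], 0],
    [[0, 0, 0], 0],
  ],
)

```text
t: 21.8
tcp_pos: [0.5552, -0.044, 0.301]
tool_rot: [-0.001, 0.656, 0.755, -0.0]
contact_force: [-0.4, -0.0, -0.8]
opening: 0.034
gripper_force: 0.0
```

```bash
python3 - <<'E'
from h import *
im,c=snap("tray1"); goto(.5558,-.0145,98.03)
cv2.imwrite("pics/m8.png",cv2.resize(im[0:300,100:500],(800,600)))
E
```

```text
left 0.0021 0.1182 turn 0.0001 z 0.3012 [-0.4 -0.1  0.1] j6 1.21 t 21.85
```

View pics/m8.png

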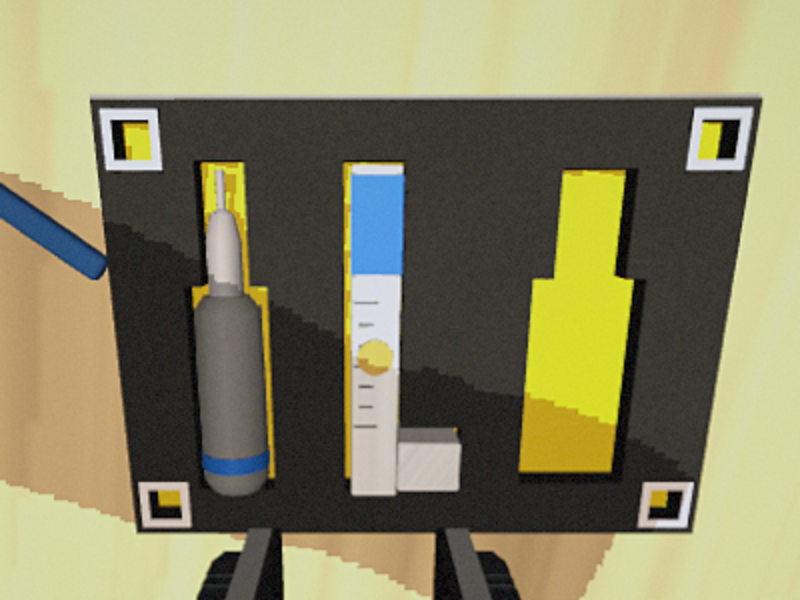

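Emit:
arm_command(
  deltas=[
    [[0.0021, 0.118, -0.1], 0],
    [[0, 0, -0.14], 0],
    [[0, 0, -0.04], 0],
    [[0, 0, -0.02], 0],
    [[0, 0, 0], 0],
    [[0, 0, 0], 0],
    [[0, 0, 0], 0],
  ],
  grip=0,
)

```text
t: 22.55
tcp_pos: [0.5568, -0.0155, 0.2284]
tool_rot: [0.001, 0.656, 0.754, 0.001]
contact_force: [0.3, 0.6, -0.2]
opening: 0.0001
gripper_force: 0.0
```

Emit:
arm_command(
  deltas=[
    [[0, 0, -0.02], 0],
    [[0, 0, -0.01], 0],
    [[0, 0, 0], 0],
    [[0, 0, 0], 0],
  ],
)

```text
t: 22.95
tcp_pos: [0.556, -0.0151, 0.2194]
tool_rot: [-0.0, 0.656, 0.755, -0.0]
contact_force: [-0.6, 0.8, 0.6]
opening: -0.0003
gripper_force: 0.0
```

Emit:
arm_command(
  deltas=[
    [[0, 0, -0.01], 0],
    [[0, 0, -0.01], 0],
    [[0, 0, 0], 0],
    [[0, 0, 0], 0],
  ],
)

```text
t: 23.35
tcp_pos: [0.5562, -0.0151, 0.2154]
tool_rot: [0.0, 0.656, 0.755, 0.0]
contact_force: [-2.1, 0.5, 7.4]
opening: -0.0006
gripper_force: 3.8
```

Emit:
arm_command(
  deltas=[
    [[0, 0, -0.006], 0],
    [[0, 0, 0], 0],
    [[0, 0, 0], 0],
  ],
)

```text
t: 23.65
tcp_pos: [0.5561, -0.0151, 0.2154]
tool_rot: [0.001, 0.656, 0.755, 0.0]
contact_force: [-6.0, -0.2, 18.0]
opening: -0.0
gripper_force: 9.1
```

Emit:
arm_command(
  deltas=[
    [[0, 0, 0.08], 0],
    [[-0.196, -0.046, 0], 0],
    [[0, 0, 0], 0],
    [[0, 0, -0.05], 0],
    [[0, 0, -0.016], 0],
    [[0, 0, 0], 0],
    [[0, 0, 0], 0],
  ],
)

```text
t: 24.35
tcp_pos: [0.5082, -0.0265, 0.2161]
tool_rot: [0.0, 0.656, 0.755, 0.0]
contact_force: [0.1, 0.1, -0.5]
opening: 0.0001
gripper_force: 0.0
```

Emit:
arm_command(
  deltas=[
    [[0, 0, -0.01], 0],
    [[0, 0, -0.006], 0],
    [[0, 0, 0], 0],
    [[0, 0, 0], 0],
  ],
)

```text
t: 24.75
tcp_pos: [0.5081, -0.0264, 0.2154]
tool_rot: [0.001, 0.656, 0.755, 0.001]
contact_force: [-7.8, 1.3, 24.3]
opening: 0.0004
gripper_force: 12.5
```

Emit:
arm_command(
  deltas=[
    [[0, 0, 0.17], 0],
    [[0, 0, 0.17], 0],
    [[0.077, 0.1035, 0], 0.0392],
    [[0.077, 0.1035, 0], 0.0392],
    [[0.077, 0.1035, 0], 0.0392],
    [[0.077, 0.1035, 0], 0.0392],
    [[0.077, 0.1035, 0], 0.0392],
    [[0.077, 0.1035, 0], 0.0392],
  ],
  grip=1,
)

```text
t: 25.55
tcp_pos: [0.624, 0.13, 0.297]
tool_rot: [0.0, 0.337, 0.942, 0.0]
contact_force: [-0.0, -0.1, 0.5]
opening: 0.0854
gripper_force: 0.0
```

Emit:
arm_command(
  deltas=[
    [[0.077, 0.1035, 0], 0.0392],
    [[0.077, 0.1035, 0], 0.0392],
    [[0, 0, 0], 0],
    [[0, 0, 0], 0],
    [[0, 0, 0], 0],
    [[0, 0, 0], 0],
    [[0, 0, 0], 0],
  ],
)

```text
t: 26.25
tcp_pos: [0.6611, 0.1796, 0.2978]
tool_rot: [0.0, 0.222, 0.975, 0.0]
contact_force: [-0.5, -0.1, -0.1]
opening: 0.0852
gripper_force: 0.0
```

```bash
python3 - <<'E'
from h import *
im,c=snap("sh"); goto(.662,.181,154.4)
ctr=(.617,.203); f,k,W,c=look("sh",ctr,half=.08)
print(c[2],cv2.minAreaRect(W.astype(np.float32)*1000))
for z in(.012,.024):
  f,k,W,c=look("sh",ctr,half=.08,z=z)
  for yaw in(-26,-24.5):
    V,S,u,v=span(W,ctr,yaw); print(z,yaw,V.min(),V.max(),S.min(),S.max())
    for s in range(10,100,10):
        q=S[abs(V-V.min()-s)<1.2]; print(s,q.min().round(1),q.max().round(1),end="; ")
g=f.copy(); cv2.drawContours(g,[k.reshape(-1,1,2)],-1,(255,0,255),1); cv2.imwrite("pics/m9.png",np.hstack([f,g]))
E
```

```text
left 0.0032 0.0053 turn 0.0003 z 0.2979 [ 0.7 -0.6  0.6] j6 0.6 t 26.3
[0.59059878 0.21357623 0.26750819] ((619.3003540039062, 205.12579345703125), (33.230140686035156, 103.20635986328125), 64.35899353027344)
0.012 -26 -51.52496343933943 56.77572327826337 -14.608252282910538 20.462771414031195
10 -14.4 20.1; 20 -14.2 20.2; 30 -14.1 20.1; 40 -14.2 20.2; 50 -14.3 20.1; 60 -14.2 20.3; 70 -6.9 13.0; 80 -6.5 12.9; 90 -6.6 12.8; 0.012 -24.5 -51.55140295512465 56.89030840203775 -14.47289589104268 21.227769742744947
10 -13.3 21.2; 20 -13.4 21.1; 30 -13.6 20.7; 40 -13.9 20.6; 50 -14.3 20.2; 60 -14.4 20.1; 70 -7.3 12.6; 80 -7.3 12.2; 90 -7.7 11.8; 0.024 -26 -50.41800969600628 52.76422769899863 -13.939669686366441 19.366843547058526
10 -13.9 19.0; 20 -13.6 19.1; 30 -13.7 19.0; 40 -13.8 19.1; 50 -13.6 19.0; 60 -13.5 19.4; 70 -6.0 11.4; 80 -6.1 12.0; 90 -6.4 11.9; 0.024 -24.5 -50.60115429146613 52.87605746865743 -13.810568634276265 20.162568558158206
10 -12.9 20.1; 20 -12.8 20.2; 30 -13.1 19.6; 40 -13.5 19.6; 50 -13.7 19.1; 60 -13.8 19.1; 70 -6.6 11.2; 80 -6.9 11.3; 90 -7.5 10.9;
```

View pics/m9.png

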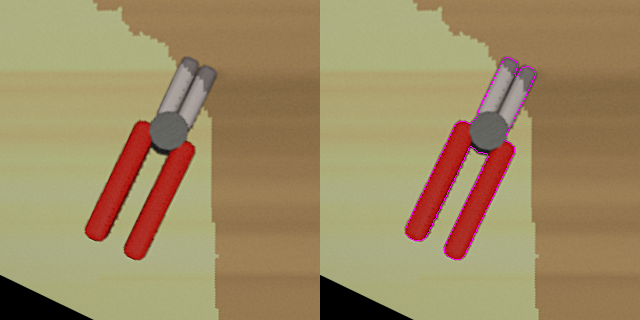

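Emit:
arm_command(
  deltas=[
    [[-0.07, 0.045, -0.1], -0.0014],
    [[-0.068, 0.042, -0.12], 0],
    [[0, 0, -0.12], 0],
    [[0, 0, -0.08], 0],
    [[0, 0, -0.048], 0],
    [[0, 0, 0], 0],
    [[0, 0, 0], 0],
    [[0, 0, 0], 0],
  ],
)

```text
t: 27.1
tcp_pos: [0.6278, 0.2022, 0.1821]
tool_rot: [0.001, 0.224, 0.975, 0.001]
contact_force: [0.7, 0.0, -0.1]
opening: 0.0855
gripper_force: 0.0
```

```bash
python3 -c "
from h import *
goto(.6266,.2015,154.1)"
```

```text
left -0.0048 -0.0026 turn -0.0003 z 0.1821 [ 0.7  0.  -0.1] j6 0.64 t 27.1
```

Emit:
arm_command(
  deltas=[
    [[0, 0, 0], 0],
    [[0, 0, 0], 0],
    [[0, 0, 0], 0],
    [[0, 0, 0], 0],
    [[0, 0, 0], 0],
    [[0, 0, 0], 0],
    [[0, 0, 0], 0],
    [[0, 0, 0], 0],
  ],
  grip=0,
  newtons=50,
)

```text
t: 27.9
tcp_pos: [0.6272, 0.2023, 0.1811]
tool_rot: [0.0, 0.223, 0.975, 0.0]
contact_force: [-0.0, 0.1, 5.6]
opening: 0.0325
gripper_force: 51.9
```

Emit:
arm_command(
  deltas=[
    [[0, 0, 0.08], 0],
    [[0, 0, 0.14], 0],
    [[0, 0, 0.14], 0],
    [[0, -0.0518, 0], 0.0459],
    [[0, -0.0518, 0], 0.0459],
    [[0, -0.0518, 0], 0.0459],
    [[0, -0.0518, 0], 0.0459],
    [[0, -0.0518, 0], 0.0459],
  ],
)

```text
t: 28.7
tcp_pos: [0.6264, 0.1369, 0.2693]
tool_rot: [-0.001, -0.138, 0.99, 0.0]
contact_force: [0.3, 0.7, -1.9]
opening: 0.0323
gripper_force: 51.1
```

Emit:
arm_command(
  deltas=[
    [[0, -0.0518, 0], 0.0459],
    [[0, -0.0518, 0], 0.0459],
    [[0, -0.0518, 0], 0.0459],
    [[0, -0.0518, 0], 0.0459],
    [[0, -0.0518, 0], 0.0459],
    [[0, -0.0518, 0], 0.0459],
    [[0, -0.0518, 0], 0.0459],
    [[0, -0.0518, 0], 0.0459],
  ],
)

```text
t: 29.5
tcp_pos: [0.6264, 0.0334, 0.2693]
tool_rot: [-0.001, -0.656, 0.755, 0.001]
contact_force: [-0.1, -0.1, -1.5]
opening: 0.033
gripper_force: 51.1
```

Emit:
arm_command(
  deltas=[
    [[0, -0.0518, -0.05], 0.0459],
    [[0, -0.0518, -0.05], 0.0459],
    [[0, 0, 0], 0],
    [[0, 0, 0], 0],
    [[0, 0, 0], 0],
    [[0, 0, 0], 0],
  ],
)

```text
t: 30.1
tcp_pos: [0.6271, 0.0086, 0.2461]
tool_rot: [-0.0, 0.755, -0.656, 0.0]
contact_force: [-0.2, -0.2, -1.1]
opening: 0.0327
gripper_force: 51.1
```

```bash
python3 -c "
from h import *
goto(.6264,.0081,278.03)"
```

```text
left -0.0029 -0.0022 turn -0.0002 z 0.2461 [-0.2 -0.2 -1.1] j6 -1.83 t 30.1
```

Emit:
arm_command(
  deltas=[
    [[-0.0029, -0.0022, -0.06], 0],
    [[0, 0, -0.05], 0],
    [[0, 0, -0.03], 0],
    [[0, 0, -0.02], 0],
    [[0, 0, -0.02], 0],
    [[0, 0, 0], 0],
    [[0, 0, 0], 0],
  ],
)

```text
t: 30.8
tcp_pos: [0.6258, 0.0077, 0.2028]
tool_rot: [-0.0, 0.755, -0.655, 0.0]
contact_force: [-5.8, 1.0, 12.5]
opening: 0.0328
gripper_force: 58.6
```

Emit:
arm_command(
  deltas=[
    [[0, 0, -0.01], 0],
    [[0, 0, -0.008], 0],
    [[0, 0, 0], 0],
    [[0, 0, 0], 0],
  ],
)

```text
t: 31.2
tcp_pos: [0.6256, 0.0078, 0.2026]
tool_rot: [-0.001, 0.755, -0.655, 0.001]
contact_force: [-14.9, 1.5, 38.7]
opening: 0.0329
gripper_force: 73.0
```

Emit:
arm_command(
  deltas=[
    [[0, 0, 0.018], 0],
    [[0, 0, 0], 0],
    [[0, 0, 0], 0],
    [[0, 0, 0.08], 0],
    [[0, 0, 0.06], 0],
    [[0, 0, 0], 0],
  ],
  grip=0.58,
)

```text
t: 31.8
tcp_pos: [0.6272, 0.0072, 0.2368]
tool_rot: [-0.001, 0.755, -0.655, 0.001]
contact_force: [0.5, 0.6, 0.4]
opening: 0.0496
gripper_force: 0.0
```

Emit:
arm_command(
  deltas=[
    [[0, 0, 0], 0],
    [[0, 0, 0], 0],
    [[0, 0, 0], 0],
    [[0, 0, -0.06], 0],
    [[0, 0, -0.016], 0],
    [[0, 0, 0], 0],
    [[0, 0, 0], 0],
  ],
  grip=0,
)

```text
t: 32.5
tcp_pos: [0.626, 0.0074, 0.2161]
tool_rot: [0.0, 0.755, -0.655, -0.0]
contact_force: [-0.2, -0.0, 0.5]
opening: -0.0003
gripper_force: 0.0
```

Emit:
arm_command(
  deltas=[
    [[0, 0, -0.01], 0],
    [[0, 0, -0.004], 0],
    [[0, 0, 0], 0],
    [[0, 0, 0], 0],
  ],
)

```text
t: 32.9
tcp_pos: [0.6261, 0.0075, 0.2154]
tool_rot: [-0.0, 0.755, -0.655, 0.001]
contact_force: [-5.7, 0.3, 14.7]
opening: -0.0003
gripper_force: 7.6
```

Emit:
arm_command(
  deltas=[
    [[0, 0, 0.185], 0],
    [[0, 0, 0.185], 0],
    [[0, 0, 0.185], 0],
    [[0, 0, 0.185], 0],
    [[-0.067, -0.17, 0], -0.0037],
    [[-0.067, -0.17, 0], -0.0037],
    [[-0.067, -0.17, 0], -0.0037],
    [[-0.067, -0.17, 0], -0.0037],
  ],
  grip=0.5,
)

```text
t: 33.7
tcp_pos: [0.5584, -0.1638, 0.3981]
tool_rot: [-0.0, 0.74, -0.673, 0.0]
contact_force: [1.0, 0.3, 0.1]
opening: 0.0427
gripper_force: 0.0
```

Emit:
arm_command(
  deltas=[
    [[-0.067, -0.17, 0], -0.0037],
    [[-0.067, -0.17, 0], -0.0037],
    [[0, -0.14, 0], 0],
    [[0, 0, 0], 0],
    [[0, 0, 0], 0],
    [[0, 0, 0], 0],
    [[0, 0, 0], 0],
  ],
)

```text
t: 34.4
tcp_pos: [0.526, -0.2813, 0.398]
tool_rot: [-0.0, 0.733, -0.681, -0.0]
contact_force: [-0.0, -0.2, 0.2]
opening: 0.0426
gripper_force: 0.0
```

```bash
cat >> h.py <<'E'
def red(tag):
    im,c=load(tag); hsv=cv2.cvtColor(im,cv2.COLOR_BGR2HSV); h=hsv[...,0]
    m=((h<6)|(h>174))&(hsv[...,1]>150)&(hsv[...,2]>60)
    ks=cv2.findContours(m.astype(np.uint8),0,1)[0]; return max(ks,key=cv2.contourArea).reshape(-1,2).astype(float),c
E
python3 - <<'E'
from h import *
im,c=snap("ct"); goto(.525,-.28,274)
Q={}
for t in("w5","ct"):
    k,cc=red(t)
    for z in(.090,.094):
        W=plane(cc,k,z)[:,:2]*1000; (x,y),(w,h),a=cv2.minAreaRect(W.astype(np.float32)); print(t,z,round(x,1),round(y,1),round(w,1),round(h,1),round(a,2))
    b=cv2.boxPoints(cv2.minAreaRect(k.astype(np.float32))); Q[t]=(b,cc); print(t,b.round(1).tolist())
# top-foam/plate outline: dark blob
f=flat(c,im,.054,(.525,-.32),.14,1430); cv2.imwrite("pics/m10.png",f)
E
```

```text
left -0.004 0.0051 turn -0.0012 z 0.3981 [-0.2  1.4 -0.2] j6 -2.27 t 34.45
w5 0.09 524.9 -319.8 15.8 83.7 4.03
w5 0.094 524.4 -318.5 15.6 82.5 4.03
w5 [[113.69999694824219, 139.6999969482422], [218.10000610351562, 131.1999969482422], [219.8000030517578, 151.3000030517578], [115.4000015258789, 159.8000030517578]]
ct 0.09 524.2 -318.7 14.9 81.7 4.12
ct 0.094 524.3 -319.3 14.6 80.5 4.12
ct [[275.0, 204.0], [275.0, 100.0], [294.0, 100.0], [294.0, 204.0]]
```

View pics/m10.png

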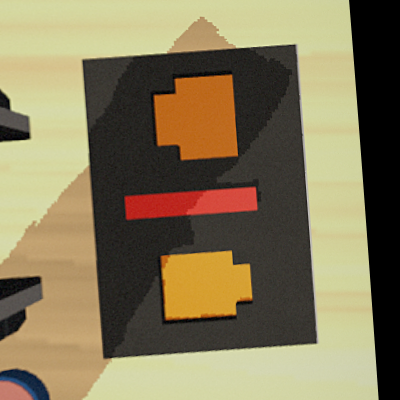

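Emit:
arm_command(
  deltas=[
    [[-0.007, -0.151, 0], -0.0008],
    [[0, 0, -0.16], 0],
    [[0, 0, -0.16], 0],
    [[0, 0, -0.16], 0],
    [[0, 0, -0.1], 0],
    [[0, 0, -0.044], 0],
    [[0, 0, 0], 0],
    [[0, 0, 0], 0],
  ],
)

```text
t: 35.25
tcp_pos: [0.5246, -0.3203, 0.2434]
tool_rot: [-0.0, 0.731, -0.682, 0.001]
contact_force: [1.2, 0.3, 0.5]
opening: 0.0427
gripper_force: 0.0
```

```bash
python3 -c "
from h import *
goto(.5243,-.3191,274.08)"
```

```text
left -0.0013 0.0047 turn 0.0004 z 0.2434 [1.2 0.3 0.5] j6 -2.32 t 35.25
```

Emit:
arm_command(
  deltas=[
    [[0, 0, 0], 0],
    [[0, 0, 0], 0],
    [[0, 0, 0], 0],
    [[0, 0, 0], 0],
    [[0, 0, 0], 0],
    [[0, 0, 0], 0],
    [[0, 0, 0], 0],
  ],
  grip=0,
  newtons=100,
)

```text
t: 35.95
tcp_pos: [0.5249, -0.3208, 0.2439]
tool_rot: [-0.001, 0.731, -0.682, 0.002]
contact_force: [1.7, 0.9, 5.6]
opening: 0.0121
gripper_force: 98.0
```

Emit:
arm_command(
  deltas=[
    [[0, 0, 0.06], 0],
    [[0, 0, 0.12], 0],
    [[0, 0, 0.12], 0],
    [[0, 0, 0.12], 0],
    [[0, 0, 0], 0],
    [[0, 0, 0], 0],
    [[0, 0, 0], 0],
    [[0, 0, 0], 0],
  ],
)

```text
t: 36.75
tcp_pos: [0.5234, -0.32, 0.3447]
tool_rot: [0.0, 0.731, -0.682, -0.002]
contact_force: [-0.5, 0.3, -4.0]
opening: 0.012
gripper_force: 98.3
```

```bash
python3 - <<'E'
from h import *
im,c=snap("hold4"); d=np.load("pics/hold4.npz"); R,p=pose(d); print(p,phi(),robot.get_state()["contact_force"],robot.get_state()["opening"])
k,_=red("hold4"); print(k.min(0),k.max(0))
W=plane(c,k,p[2]-.150); T=(W-p)@R*1000; print("bar in tool x:",T[:,0].min(),T[:,0].max()," y",T[:,1].min(),T[:,1].max())
# foam corners/edges in tool frame for check (plane d=.244-.054=.19)
hsv=cv2.cvtColor(im,cv2.COLOR_BGR2HSV); 
m=((hsv[...,0]>8)&(hsv[...,0]<24)&(hsv[...,1]>190)&(hsv[...,2]>70)).astype(np.uint8)
for kk in cv2.findContours(m,0,1)[0]:
    if cv2.contourArea(kk)>500:
        T=(plane(c,kk.reshape(-1,2).astype(float),p[2]-.202)-p)@R*1000; print("pocket tool x",T[:,0].min().round(1),T[:,0].max().round(1),"y",T[:,1].min().round(1),T[:,1].max().round(1))
cv2.imwrite("pics/m11.png",im)
E
```

```text
[ 0.52337802 -0.31995554  0.34470843] 273.9588103865988 [ 0.18575353 -0.58392635 -4.32944427] 0.011709141932225154
[259. 206.] [298. 394.]
bar in tool x: -42.06551209251788 42.33266664767626  y -7.060000710346748 7.480334892193037
pocket tool x -31.4 23.5 y -89.9 -31.8
pocket tool x -34.1 26.1 y 38.8 84.8
```

View pics/m11.png

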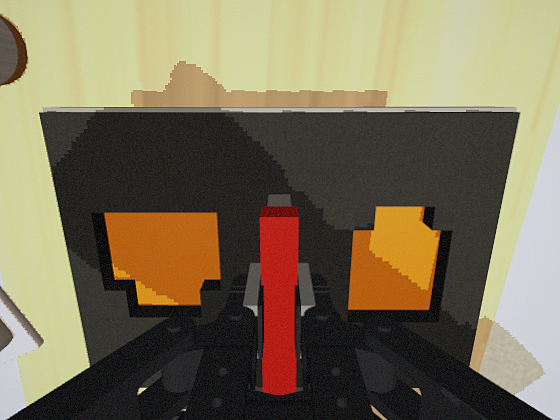

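Emit:
arm_command(
  deltas=[
    [[0.008, 0.05, 0], 0.0019],
    [[0.016, 0.1, 0], 0.0019],
    [[0.016, 0.11, 0], 0.0019],
    [[0.017, 0.12, 0], 0.0019],
    [[0.019, 0.125, 0], 0.0019],
    [[0.019, 0.125, 0], 0.0019],
    [[0.019, 0.125, 0], 0.0019],
    [[0.019, 0.125, 0], 0.0019],
  ],
)

```text
t: 37.6
tcp_pos: [0.5569, -0.0981, 0.3467]
tool_rot: [-0.0, 0.748, -0.664, -0.0]
contact_force: [0.3, -0.3, -3.6]
opening: 0.0122
gripper_force: 98.2
```

Emit:
arm_command(
  deltas=[
    [[0.019, 0.125, 0], 0.0019],
    [[0.017, 0.11, 0], 0.0019],
    [[0.013, 0.08, 0], 0.0019],
    [[0.01, 0.048, 0], 0.0017],
    [[0, 0, 0], 0],
    [[0, 0, 0], 0],
    [[0, 0, 0], 0],
    [[0, 0, 0], 0],
  ],
)

```text
t: 38.4
tcp_pos: [0.5718, -0.0105, 0.347]
tool_rot: [0.0, 0.754, -0.656, -0.0]
contact_force: [0.2, 0.7, -4.9]
opening: 0.0118
gripper_force: 98.2
```

```bash
python3 -c "
from h import *
goto(.5713,-.0093,278.03)"
```

```text
left -0.0022 0.005 turn 0.0005 z 0.347 [ 0.2  0.7 -4.9] j6 -1.87 t 38.4
```

Emit:
arm_command(
  deltas=[
    [[-0.0022, 0.005, -0.1], 0.0005],
    [[0, 0, -0.1], 0],
    [[0, 0, -0.068], 0],
    [[0, 0, 0], 0],
    [[0, 0, 0], 0],
    [[0, 0, 0], 0],
    [[0, 0, 0], 0],
  ],
)

```text
t: 39.1
tcp_pos: [0.572, -0.0086, 0.2814]
tool_rot: [-0.001, 0.755, -0.655, 0.001]
contact_force: [0.7, -0.8, -4.2]
opening: 0.0124
gripper_force: 98.1
```

```bash
python3 -c "
from h import *
snap('st1'); snap('st1s','side'); goto(.5713,-.0093,278.03)"
```

```text
left -0.0019 -0.0034 turn -0.0005 z 0.281 [ 0.  -0.7 -2.7] j6 -1.87 t 39.2
```

Emit:
arm_command(
  deltas=[
    [[-0.0015, -0.0025, -0.016], -0.0003],
    [[0, 0, -0.016], 0],
    [[0, 0, 0], 0],
    [[0, 0, -0.012], 0],
    [[0, 0, 0], 0],
    [[0, 0, 0], 0],
  ],
)

```text
t: 39.8
tcp_pos: [0.571, -0.0089, 0.2689]
tool_rot: [0.0, 0.755, -0.656, -0.0]
contact_force: [-0.3, -0.2, -4.1]
opening: 0.0122
gripper_force: 98.2
```

Emit:
arm_command(
  deltas=[
    [[0, 0, -0.012], 0],
    [[0, 0, -0.01], 0],
    [[0, 0, 0], 0],
    [[0, 0, 0], 0],
  ],
)

```text
t: 40.2
tcp_pos: [0.5711, -0.0089, 0.2643]
tool_rot: [-0.0, 0.755, -0.656, 0.0]
contact_force: [-1.2, 0.9, 4.5]
opening: 0.0118
gripper_force: 99.2
```

Emit:
arm_command(
  deltas=[
    [[0, 0, -0.005], 0],
    [[0, 0, 0], 0],
    [[0, 0, 0], 0],
  ],
)

```text
t: 40.5
tcp_pos: [0.571, -0.0089, 0.2643]
tool_rot: [-0.0, 0.755, -0.656, 0.001]
contact_force: [-5.8, 1.0, 12.6]
opening: 0.0118
gripper_force: 100.5
```

Emit:
arm_command(
  deltas=[
    [[0, 0, 0.008], 0],
    [[0, 0, 0], 0],
    [[0, 0, 0], 0],
    [[0, 0, 0], 0],
    [[0, 0, 0.08], 0],
    [[0, 0, 0.16], 0],
    [[0, 0, 0.16], 0],
    [[0, 0, 0.16], 0],
  ],
  grip=0.5,
)

```text
t: 41.3
tcp_pos: [0.5708, -0.0089, 0.4053]
tool_rot: [0.0, 0.755, -0.656, -0.0]
contact_force: [0.1, -0.5, 0.1]
opening: 0.0425
gripper_force: 0.0
```

```bash
python3 - <<'E'
from h import *
im,c=snap("st2"); print(phi())
k,_=red("st2"); W=plane(c,k,.114)[:,:2]*1000; print(cv2.minAreaRect(W.astype(np.float32)))
hsv=cv2.cvtColor(im,cv2.COLOR_BGR2HSV); 
m=((hsv[...,0]>8)&(hsv[...,0]<24)&(hsv[...,1]>190)&(hsv[...,2]>60)).astype(np.uint8)
a=np.radians(8.03); Rt=np.array([[np.cos(a),-np.sin(a)],[np.sin(a),np.cos(a)]])
for kk in cv2.findContours(m,0,1)[0]:
    if cv2.contourArea(kk)>400:
        T=(plane(c,kk.reshape(-1,2).astype(float),.062)[:,:2]-[.571,-.0073])@Rt*1000; print("pocket tray x",T[:,0].min().round(1),T[:,0].max().round(1),"y",T[:,1].min().round(1),T[:,1].max().round(1))
E
```

```text
278.06607027382563
((570.7797241210938, -7.9974822998046875), (14.631250381469727, 82.00411224365234), 7.792409896850586)
pocket tray x 30.8 90.4 y -26.8 30.2
pocket tray x -84.9 -37.2 y -29.6 33.1
```

Emit:
arm_command(
  deltas=[
    [[0.008, 0.166, -0.033], -0.0111],
    [[0.008, 0.166, -0.033], -0.0111],
    [[0.008, 0.166, -0.033], -0.0111],
    [[0.008, 0.166, -0.033], -0.0111],
    [[0.008, 0.166, -0.033], -0.0111],
    [[0.008, 0.166, -0.033], -0.0111],
    [[0.008, 0.166, -0.033], -0.0111],
    [[0.008, 0.166, -0.033], -0.0111],
  ],
  grip=1,
)

```text
t: 42.15
tcp_pos: [0.5869, 0.3248, 0.3373]
tool_rot: [-0.0, -0.656, 0.755, 0.0]
contact_force: [0.2, 0.2, 0.3]
opening: 0.0855
gripper_force: 0.0
```

Emit:
arm_command(
  deltas=[
    [[0.008, 0.166, -0.033], -0.0111],
    [[0, 0, 0], 0],
    [[0, 0, 0], 0],
    [[0, 0, 0], 0],
    [[0, 0, 0], 0],
    [[0, 0, 0], 0],
  ],
)

```text
t: 42.75
tcp_pos: [0.5894, 0.3633, 0.3307]
tool_rot: [0.0, -0.643, 0.766, -0.0]
contact_force: [-1.1, -0.8, -0.1]
opening: 0.0852
gripper_force: 0.0
```

```bash
python3 - <<'E'
from h import *
im,c=snap("uc"); goto(.59,.365,260)
cv2.imwrite("pics/m12.png",flat(c,im,.024,(.575,.30),.15,2000)); print(c[2])
E
```

```text
left 0.0026 0.0065 turn 0.0 z 0.3307 [ 0.1 -0.4  0.5] j6 -0.96 t 42.8
[0.57570238 0.28618811 0.3003686 ]
```

View pics/m12.png

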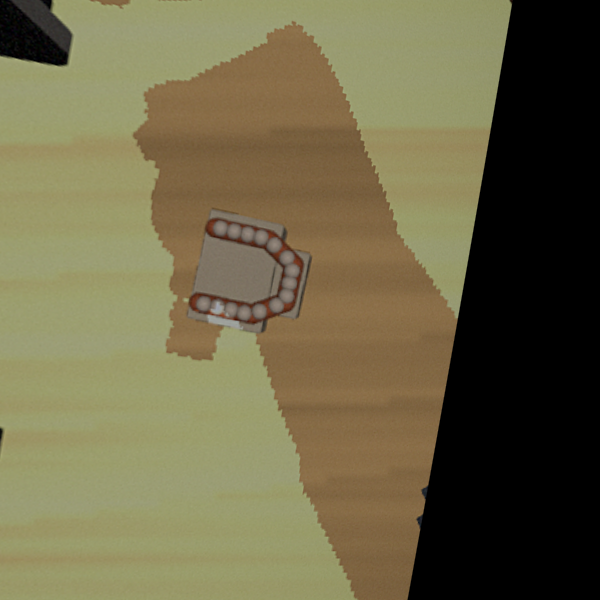

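```bash
python3 - <<'E'
from h import *
im,c=load("uc"); ctr=(.588,.327); f=flat(c,im,.024,ctr,.045,4000)
hsv=cv2.cvtColor(cv2.medianBlur(f,5),cv2.COLOR_BGR2HSV)
for y in (10,180): print(hsv[y,10])
print(hsv[180,180],hsv[180,150])
for th in(75,90,105):
    m=(hsv[...,1]<th)|(hsv[...,0]<8)|(hsv[...,0]>165)
    k=max(cv2.findContours(m.astype(np.uint8),0,1)[0],key=cv2.contourArea).reshape(-1,2)
    k=cv2.convexHull(k).reshape(-1,2)
    W=np.c_[ctr[0]+.045-k[:,1]/4000,ctr[1]+.045-k[:,0]/4000]
    for yaw in(-101.5,-102.6,-103.7):
        V,S,u,v=span(W,ctr,yaw); print(th,yaw,V.min().round(1),V.max().round(1),S.min().round(1),S.max().round(1))
E
```

```text
[ 18 123 124]
[ 29  81 155]
[ 18  55 125] [ 20  53 125]
75 -101.5 -24.8 17.3 -15.2 16.2
75 -102.6 -24.5 17.2 -15.6 15.7
75 -103.7 -24.7 17.1 -16.1 15.2
90 -101.5 -25.0 17.5 -15.5 28.6
90 -102.6 -24.8 17.4 -15.9 28.3
90 -103.7 -25.3 17.4 -16.4 28.5
105 -101.5 -25.4 26.0 -16.6 28.7
105 -102.6 -25.1 26.1 -16.2 28.6
105 -103.7 -25.5 26.2 -16.7 28.7
```

Emit:
arm_command(
  deltas=[
    [[-0.0036, -0.144, -0.05], -0.0144],
    [[0, 0, -0.15], 0],
    [[0, 0, -0.15], 0],
    [[0, 0, -0.13], 0],
    [[0, 0, -0.07], 0],
    [[0, 0, -0.033], 0],
    [[0, 0, 0], 0],
    [[0, 0, 0], 0],
  ],
)

```text
t: 43.6
tcp_pos: [0.5887, 0.3286, 0.1856]
tool_rot: [0.001, -0.626, 0.78, -0.0]
contact_force: [0.4, 0.2, -0.6]
opening: 0.0851
gripper_force: 0.0
```

```bash
python3 -c "
from h import *
goto(.5885,.3273,257.4)"
```

```text
left -0.001 -0.005 turn -0.0004 z 0.1856 [ 0.4  0.2 -0.6] j6 -0.96 t 43.6
```

Emit:
arm_command(
  deltas=[
    [[0, 0, 0], 0],
    [[0, 0, 0], 0],
    [[0, 0, 0], 0],
    [[0, 0, 0], 0],
    [[0, 0, 0], 0],
    [[0, 0, 0], 0],
  ],
  grip=0,
  newtons=50,
)

```text
t: 44.2
tcp_pos: [0.5887, 0.3289, 0.1861]
tool_rot: [0.001, -0.626, 0.78, -0.0]
contact_force: [-1.0, 0.0, 4.6]
opening: 0.0542
gripper_force: 53.5
```

Emit:
arm_command(
  deltas=[
    [[0, 0, 0.08], 0],
    [[0, 0, 0.15], 0],
    [[0, 0, 0.15], 0],
    [[0, 0, 0.15], 0],
    [[0, 0, 0.05], 0],
    [[0, 0, 0], 0],
    [[0, 0, 0], 0],
    [[0, 0, 0], 0],
  ],
)

```text
t: 45.0
tcp_pos: [0.5874, 0.3283, 0.3264]
tool_rot: [-0.002, -0.626, 0.78, 0.001]
contact_force: [-0.9, -0.3, -2.2]
opening: 0.0543
gripper_force: 53.3
```

```bash
python3 - <<'E'
from h import *
im,c=snap("hold5"); R,p=pose(np.load("pics/hold5.npz")); print(p,phi())
print("expected front edge (x=30,y=+-17), shoulder (14,+-28), centre",proj(c,[p+R@[x,y,.162] for x,y in((.03,.017),(.03,-.017),(.014,.028),(.014,-.028),(.0316,0))]).round(1).tolist())
cv2.imwrite("pics/m13.png",cv2.resize(im[170:370,160:400],(720,600)))
E
```

```text
[0.58743495 0.32825197 0.32644122] 257.4877018383829
expected front edge (x=30,y=+-17), shoulder (14,+-28), centre [[320.9, 226.9], [235.9, 226.8], [346.1, 263.2], [210.7, 263.1], [278.4, 223.1]]
```

View pics/m13.png

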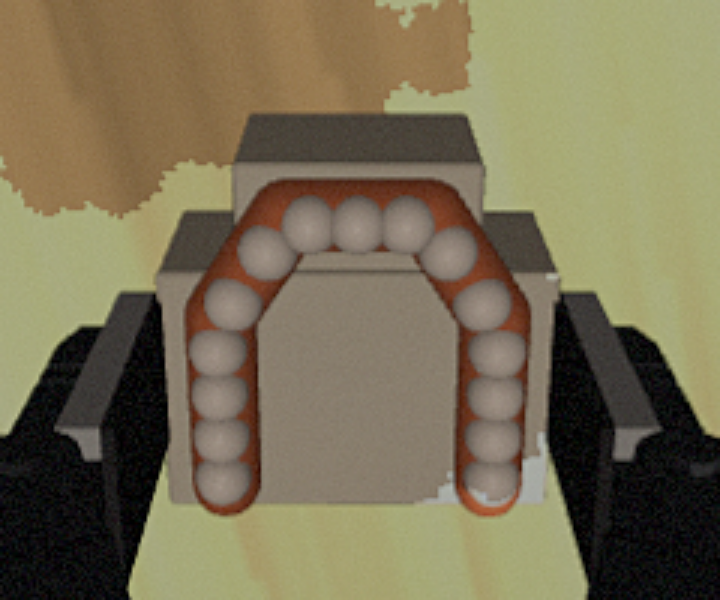

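Emit:
arm_command(
  deltas=[
    [[0.0087, -0.0662, 0.01], -0.0443],
    [[0.0087, -0.0662, 0.01], -0.0443],
    [[0.0087, -0.0662, 0.01], -0.0443],
    [[0.0087, -0.0662, 0], -0.0443],
    [[0.0087, -0.0662, 0], -0.0443],
    [[0.0087, -0.0662, 0], -0.0443],
    [[0.0087, -0.0662, 0], -0.0443],
    [[0.0087, -0.0662, 0], -0.0443],
  ],
)

```text
t: 45.85
tcp_pos: [0.6052, 0.1954, 0.3349]
tool_rot: [-0.002, -0.116, 0.993, -0.0]
contact_force: [0.3, -0.2, -1.4]
opening: 0.0539
gripper_force: 53.3
```

Emit:
arm_command(
  deltas=[
    [[0.0087, -0.0662, 0], -0.0443],
    [[0.0087, -0.0662, 0], -0.0443],
    [[0.0087, -0.0662, 0], -0.0443],
    [[0.0087, -0.0662, 0], -0.0443],
    [[0.0087, -0.0662, 0], -0.0443],
    [[0.0087, -0.0662, 0], -0.0443],
    [[0.0087, -0.0662, 0], -0.0443],
    [[0.0087, -0.0662, 0], -0.0443],
  ],
)

```text
t: 46.65
tcp_pos: [0.6226, 0.0631, 0.3349]
tool_rot: [-0.001, 0.426, 0.905, -0.001]
contact_force: [-0.2, -0.0, -1.0]
opening: 0.0544
gripper_force: 53.3
```

Emit:
arm_command(
  deltas=[
    [[0.0087, -0.0662, 0], -0.0443],
    [[0.0087, -0.0662, 0], -0.0443],
    [[0.0087, -0.0662, 0], -0.0443],
    [[0.0087, -0.0662, 0], -0.0443],
    [[0, 0, 0], 0],
    [[0, 0, 0], 0],
    [[0, 0, 0], 0],
    [[0, 0, 0], 0],
  ],
)

```text
t: 47.45
tcp_pos: [0.6314, -0.0016, 0.3365]
tool_rot: [-0.0, 0.655, 0.756, -0.0]
contact_force: [-0.7, 1.2, -1.2]
opening: 0.0541
gripper_force: 53.3
```

```bash
python3 -c "
from h import *
goto(.6309,-.0025,98.03)"
```

```text
left -0.0021 -0.0036 turn -0.0006 z 0.3365 [-0.7  1.2 -1.2] j6 1.3 t 47.45
```

Emit:
arm_command(
  deltas=[
    [[-0.0021, -0.0036, -0.1], -0.0006],
    [[0, 0, -0.1], 0],
    [[0, 0, -0.08], 0],
    [[0, 0, 0], 0],
    [[0, 0, 0], 0],
    [[0, 0, 0], 0],
  ],
)

```text
t: 48.05
tcp_pos: [0.6317, -0.0031, 0.2683]
tool_rot: [0.001, 0.656, 0.754, 0.001]
contact_force: [-0.7, 1.0, -1.1]
opening: 0.0547
gripper_force: 53.3
```

```bash
python3 - <<'E'
from h import *
im,c=snap("st3"); goto(.6309,-.0025,98.03)
cv2.imwrite("pics/m14.png",cv2.resize(im[130:400,100:460],(800,600)))
E
```

```text
left -0.0034 0.0029 turn 0.0005 z 0.2684 [ 0.4 -0.7 -1.2] j6 1.3 t 48.1
```

Emit:
arm_command(
  deltas=[
    [[-0.0025, 0.002, -0.02], 0.0003],
    [[0, 0, -0.016], 0],
    [[0, 0, -0.012], 0],
    [[0, 0, 0], 0],
    [[0, 0, 0], 0],
  ],
)

```text
t: 48.6
tcp_pos: [0.6304, -0.0029, 0.2546]
tool_rot: [-0.0, 0.656, 0.754, -0.0]
contact_force: [0.1, -0.6, -1.5]
opening: 0.0544
gripper_force: 53.3
```

Emit:
arm_command(
  deltas=[
    [[0, 0, -0.014], 0],
    [[0, 0, -0.012], 0],
    [[0, 0, 0], 0],
    [[0, 0, 0], 0],
  ],
)

```text
t: 49.0
tcp_pos: [0.6305, -0.0029, 0.2482]
tool_rot: [0.0, 0.656, 0.754, 0.0]
contact_force: [-0.5, -0.0, -1.0]
opening: 0.0545
gripper_force: 53.3
```

Emit:
arm_command(
  deltas=[
    [[0, 0, -0.005], 0],
    [[0, 0, -0.004], 0],
    [[0, 0, 0], 0],
    [[0, 0, 0], 0],
  ],
)

```text
t: 49.4
tcp_pos: [0.6303, -0.0028, 0.248]
tool_rot: [0.001, 0.656, 0.754, 0.0]
contact_force: [-4.9, 0.7, 11.5]
opening: 0.0544
gripper_force: 54.6
```

Emit:
arm_command(
  deltas=[
    [[0, 0, 0.009], 0],
    [[0, 0, 0], 0],
    [[0, 0, 0], 0],
    [[0, 0, 0.06], 0],
    [[0, 0, 0.15], 0],
    [[0, 0, 0.15], 0],
    [[-0.039, 0.068, 0], 0.0444],
    [[-0.039, 0.068, 0], 0.0444],
  ],
  grip=0.75,
)

```text
t: 50.2
tcp_pos: [0.6115, 0.031, 0.3397]
tool_rot: [0.001, 0.543, 0.84, 0.001]
contact_force: [-0.4, 0.4, -0.1]
opening: 0.0642
gripper_force: 0.0
```

Emit:
arm_command(
  deltas=[
    [[-0.039, 0.068, 0], 0.0444],
    [[-0.039, 0.068, 0], 0.0444],
    [[-0.039, 0.068, 0], 0.0444],
    [[-0.039, 0.068, 0], 0.0444],
    [[-0.039, 0.068, 0], 0.0444],
    [[-0.039, 0.068, 0], 0.0444],
    [[-0.039, 0.068, 0], 0.0444],
    [[-0.039, 0.068, 0], 0.0444],
  ],
  grip=1,
)

```text
t: 51.0
tcp_pos: [0.5325, 0.1678, 0.3379]
tool_rot: [-0.0, 0.016, 1.0, 0.0]
contact_force: [-0.2, 0.3, 0.3]
opening: 0.0855
gripper_force: 0.0
```

Emit:
arm_command(
  deltas=[
    [[-0.039, 0.068, 0], 0.0444],
    [[-0.039, 0.068, 0], 0.0444],
    [[-0.039, 0.068, 0], 0.0444],
    [[-0.039, 0.068, 0], 0.0444],
    [[0, 0, 0], 0],
    [[0, 0, 0], 0],
    [[0, 0, 0], 0],
    [[0, 0, 0], 0],
  ],
)

```text
t: 51.8
tcp_pos: [0.4944, 0.2345, 0.3382]
tool_rot: [0.0, -0.257, 0.967, -0.0]
contact_force: [0.4, 0.2, 0.2]
opening: 0.0854
gripper_force: 0.0
```

```bash
python3 - <<'E'
from h import *
im,c=snap("lc"); goto(.493,.235,210); print(c[2])
ctr=(.45,.21); f=flat(c,im,.024,ctr,.1,2000)
hsv=cv2.cvtColor(cv2.medianBlur(f,5),cv2.COLOR_BGR2HSV); h,s=hsv[...,0],hsv[...,1]
for th in(50,75,95):
    m=(((s<th)|(h<8)|(h>60))&(f.sum(2)>0)).astype(np.uint8)
    n,l,st,ce=cv2.connectedComponentsWithStats(m)
    for i in np.argsort(-st[1:,4])[:3]+1:
        k=max(cv2.findContours((l==i).astype(np.uint8),0,1)[0],key=cv2.contourArea).reshape(-1,2)
        W=np.c_[ctr[0]+.1-k[:,1]/2000,ctr[1]+.1-k[:,0]/2000].astype(np.float32)*1000
        r=cv2.minAreaRect(W); print(th,st[i],np.round(r[0],1),np.round(r[1],1),round(r[2],1))
print(hsv[200,200],hsv[10,190],hsv[190,20])
E
```

```text
left -0.0056 0.002 turn 0.0015 z 0.3382 [-0.4 -0.3 -0.6] j6 -0.22 t 51.85
[0.42635538 0.19576003 0.30786967]
50 [ 144  133  122  135 9000] [452.6 210.6] [60.2 44. ] 30.1
75 [    0   116   266   153 13568] [461.6 238.6] [131.   65.6] 67.1
75 [   0  274  221   48 5116] [401.4 255.1] [ 20.6 110.5] 1.8
75 [   0  107   71   56 2729] [482.8 293.6] [25.1 35.6] 6.3
95 [    0     0   267   400 76250] [450.2 243.5] [133.  199.5] 90.0
95 [ 334    0   66  176 6782] [506.2 126.8] [32.5 87.5] 90.0
95 [116 112   4   6  21] [492.8 251.2] [1.5 2.5] 90.0
[109  35 115] [ 17 126 121] [ 31  76 150]
```

```bash
python3 - <<'E'
from h import *
im,c=load("lc"); ctr=(.4526,.2106); f=flat(c,im,.024,ctr,.05,2000)
hsv=cv2.cvtColor(cv2.medianBlur(f,5),cv2.COLOR_BGR2HSV); m=((hsv[...,1]<50)|(hsv[...,0]>60)).astype(np.uint8)
k=max(cv2.findContours(m,0,1)[0],key=cv2.contourArea).reshape(-1,2)
V,S,u,v=span(np.c_[ctr[0]+.05-k[:,1]/2000,ctr[1]+.05-k[:,0]/2000],ctr,30.1)
for s in(-25,-10,10,25): q=S[abs(V-s)<1]; print(s,q.min(),q.max())
E
```

```text
-25 -21.80458666606631 10.512759931311365
-10 -21.948475909696988 10.231000633931474
10 -21.709758920880176 9.74243625592774Traceback (most recent call last):
  File "<stdin>", line 6, in <module>
    return umr_minimum(a, axis, None, out, keepdims, initial, where)
ValueError: zero-size array to reduction operation minimum which has no identity
```

Emit:
arm_command(
  deltas=[
    [[-0.167, -0.0956, -0.05], 0.002],
    [[0, 0, -0.15], 0],
    [[0, 0, -0.15], 0],
    [[0, 0, -0.15], 0],
    [[0, 0, -0.07], 0],
    [[0, 0, -0.04], 0],
    [[0, 0, 0], 0],
    [[0, 0, 0], 0],
  ],
)

```text
t: 52.65
tcp_pos: [0.4529, 0.2112, 0.1865]
tool_rot: [0.001, -0.26, 0.966, 0.0]
contact_force: [0.3, 0.5, 1.6]
opening: 0.0851
gripper_force: 0.0
```

```bash
python3 -c "
from h import *
goto(.4526,.2106,210.1)"
```

```text
left -0.0011 -0.0025 turn -0.0004 z 0.1865 [0.3 0.5 1.6] j6 -0.25 t 52.65
```

Emit:
arm_command(
  deltas=[
    [[0, 0, 0], 0],
    [[0, 0, 0], 0],
    [[0, 0, 0], 0],
    [[0, 0, 0], 0],
    [[0, 0, 0], 0],
    [[0, 0, 0], 0],
    [[0, 0, 0], 0],
  ],
  grip=0,
  newtons=50,
)

```text
t: 53.35
tcp_pos: [0.4527, 0.2114, 0.1869]
tool_rot: [0.001, -0.261, 0.965, 0.0]
contact_force: [-0.6, -0.4, 6.0]
opening: 0.0428
gripper_force: 50.8
```

Emit:
arm_command(
  deltas=[
    [[0, 0, 0.08], 0],
    [[0, 0, 0.15], 0],
    [[0, 0, 0.15], 0],
    [[0, 0, 0.15], 0],
    [[0, 0, 0.05], 0],
    [[0, 0, 0], 0],
    [[0, 0, 0], 0],
    [[0, 0, 0], 0],
  ],
)

```text
t: 54.15
tcp_pos: [0.4514, 0.211, 0.3288]
tool_rot: [-0.002, -0.261, 0.965, 0.0]
contact_force: [0.0, -0.1, -1.6]
opening: 0.0427
gripper_force: 51.5
```

```bash
python3 - <<'E'
from h import *
im,c=snap("hold6"); R,p=pose(np.load("pics/hold6.npz")); print(p,phi())
z=p[2]-.162; n=400
j,i=np.meshgrid(np.arange(n),np.arange(n)) # rectified in tool frame: row=tool -x, col=tool y, 4px/mm
X=p+np.c_[.05-i.ravel()/4000,-.05+j.ravel()/4000,np.full(n*n,.162)]@R.T
m=proj(c,X).astype(np.float32).reshape(n,n,2); f=cv2.remap(im,m[...,0],m[...,1],1)
g=cv2.cvtColor(cv2.GaussianBlur(f,(5,5),0),cv2.COLOR_BGR2GRAY).astype(float)
for y in(-8,-4,0,4,8):
    col=g[:,(y+50)*4-6:(y+50)*4+7].mean(1); d=np.gradient(cv2.GaussianBlur(col[:,None],(1,7),0)[:,0])
    pk=[i for i in range(3,n-3) if abs(d[i])==abs(d[i-3:i+4]).max() and abs(d[i])>1.2]; print(y,[(round(50-i/4,1),round(d[i],1)) for i in pk])
E
```

```text
[0.45143771 0.21101628 0.32877586] 210.20124977613034
-8 [(37.8, np.float64(-12.8)), (30.8, np.float64(10.4)), (-8.8, np.float64(-2.8)), (-11.0, np.float64(-2.3)), (-16.0, np.float64(1.6)), (-20.2, np.float64(3.4)), (-27.0, np.float64(-3.2)), (-29.8, np.float64(11.4))]
-4 [(37.8, np.float64(-13.3)), (30.8, np.float64(10.2)), (-16.2, np.float64(-6.3)), (-18.2, np.float64(-5.3)), (-19.8, np.float64(2.3)), (-23.5, np.float64(4.3)), (-30.0, np.float64(-1.8)), (-31.5, np.float64(6.0))]
0 [(37.8, np.float64(-13.6)), (30.8, np.float64(10.4)), (-16.2, np.float64(-4.8)), (-18.2, np.float64(-9.1)), (-20.0, np.float64(2.9)), (-30.0, np.float64(9.4))]
4 [(43.0, np.float64(-3.3)), (41.2, np.float64(-4.1)), (37.8, np.float64(-13.2)), (30.8, np.float64(10.3)), (-16.2, np.float64(-5.8)), (-18.2, np.float64(-6.8)), (-19.8, np.float64(2.3)), (-23.5, np.float64(4.0)), (-30.0, np.float64(-1.7)), (-31.5, np.float64(5.7))]
8 [(41.8, np.float64(-4.2)), (40.0, np.float64(-3.0)), (37.8, np.float64(-12.0)), (30.8, np.float64(10.6)), (-9.8, np.float64(-2.2)), (-11.8, np.float64(-1.9)), (-13.5, np.float64(-1.5)), (-20.5, np.float64(3.3)), (-27.0, np.float64(-3.0)), (-30.0, np.float64(10.2))]
```

Emit:
arm_command(
  deltas=[
    [[0.0172, -0.0647, 0.01], -0.0445],
    [[0.0172, -0.0647, 0.01], -0.0445],
    [[0.0172, -0.0647, 0], -0.0445],
    [[0.0172, -0.0647, 0], -0.0445],
    [[0.0172, -0.0647, 0], -0.0445],
    [[0.0172, -0.0647, 0], -0.0445],
    [[0.0172, -0.0647, 0], -0.0445],
    [[0.0172, -0.0647, 0], -0.0445],
  ],
)

```text
t: 55.0
tcp_pos: [0.4863, 0.0811, 0.3342]
tool_rot: [-0.001, 0.294, 0.956, -0.0]
contact_force: [0.2, -0.1, -0.9]
opening: 0.0426
gripper_force: 51.5
```

Emit:
arm_command(
  deltas=[
    [[0.0172, -0.0647, 0], -0.0445],
    [[0.0172, -0.0647, 0], -0.0445],
    [[0.0172, -0.0647, 0], -0.0445],
    [[0.0172, -0.0647, 0], -0.0445],
    [[0.0172, -0.0647, 0], -0.0445],
    [[0.0172, -0.0647, 0], -0.0445],
    [[0, 0, 0], 0],
    [[0, 0, 0], 0],
  ],
)

```text
t: 55.8
tcp_pos: [0.512, -0.0153, 0.3345]
tool_rot: [-0.001, 0.655, 0.756, -0.0]
contact_force: [-0.3, -0.2, -1.3]
opening: 0.0425
gripper_force: 51.5
```

Emit:
arm_command(
  deltas=[
    [[0, 0, 0], 0],
    [[0, 0, 0], 0],
  ],
)

```text
t: 56.0
tcp_pos: [0.5121, -0.0146, 0.3354]
tool_rot: [-0.0, 0.655, 0.756, -0.0]
contact_force: [0.1, -0.2, -1.0]
opening: 0.0427
gripper_force: 51.5
```

```bash
python3 -c "
from h import *
goto(.5116,-.0156,98.03)"
```

```text
left -0.002 -0.0042 turn -0.0008 z 0.3354 [ 0.1 -0.2 -1. ] j6 1.24 t 56.0
```

Emit:
arm_command(
  deltas=[
    [[-0.002, -0.0042, -0.1], -0.0006],
    [[0, 0, -0.1], 0],
    [[0, 0, -0.08], 0],
    [[0, 0, 0], 0],
    [[0, 0, 0], 0],
    [[0, 0, 0], 0],
  ],
)

```text
t: 56.6
tcp_pos: [0.5125, -0.0161, 0.267]
tool_rot: [0.001, 0.656, 0.755, 0.001]
contact_force: [-0.5, -0.3, -1.1]
opening: 0.0424
gripper_force: 51.4
```

```bash
python3 -c "
from h import *
goto(.5116,-.0156,98.03)"
```

```text
left -0.0036 0.0021 turn 0.0002 z 0.267 [-0.5 -0.3 -1.1] j6 1.24 t 56.6
```

Emit:
arm_command(
  deltas=[
    [[-0.0025, 0.0015, -0.02], 0],
    [[0, 0, -0.016], 0],
    [[0, 0, -0.008], 0],
    [[0, 0, 0], 0],
    [[0, 0, 0], 0],
  ],
)

```text
t: 57.1
tcp_pos: [0.5113, -0.0159, 0.2547]
tool_rot: [-0.0, 0.656, 0.754, 0.0]
contact_force: [-0.8, 0.6, -1.4]
opening: 0.0424
gripper_force: 51.5
```

Emit:
arm_command(
  deltas=[
    [[0, 0, -0.014], 0],
    [[0, 0, -0.01], 0],
    [[0, 0, 0], 0],
    [[0, 0, 0], 0],
  ],
)

```text
t: 57.5
tcp_pos: [0.5113, -0.0159, 0.249]
tool_rot: [0.0, 0.656, 0.754, 0.0]
contact_force: [-0.5, -0.3, 1.6]
opening: 0.0425
gripper_force: 51.9
```

Reached the floor height (0.249). A light press, release and lift.

Emit:
arm_command(
  deltas=[
    [[0, 0, -0.006], 0],
    [[0, 0, 0], 0],
    [[0, 0, 0], 0],
  ],
)

```text
t: 57.8
tcp_pos: [0.5112, -0.0159, 0.2488]
tool_rot: [0.001, 0.656, 0.755, 0.0]
contact_force: [-5.6, 0.3, 13.8]
opening: 0.0423
gripper_force: 53.1
```

Emit:
arm_command(
  deltas=[
    [[0, 0, 0.005], 0],
    [[0, 0, 0], 0],
    [[0, 0, 0], 0],
    [[0, 0, 0.06], 0],
    [[0, 0, 0.16], 0],
    [[0, 0, 0.16], 0],
    [[0, 0, 0.16], 0],
    [[0, -0.1, 0.05], 0],
  ],
  grip=0.62,
)

```text
t: 58.6
tcp_pos: [0.5121, -0.0397, 0.4003]
tool_rot: [0.003, 0.655, 0.756, 0.002]
contact_force: [0.4, 0.3, 0.8]
opening: 0.053
gripper_force: 0.0
```

Emit:
arm_command(
  deltas=[
    [[0.1, -0.1, 0], 0],
    [[0.1, 0, 0], 0],
    [[0, 0, 0], 0],
    [[0, 0, 0], 0],
    [[0, 0, 0], 0],
    [[0, 0, 0], 0],
  ],
)

```text
t: 59.2
tcp_pos: [0.5606, -0.0655, 0.3959]
tool_rot: [-0.0, 0.656, 0.755, -0.0]
contact_force: [0.4, 0.4, 0.4]
opening: 0.0532
gripper_force: 0.0
```

```bash
python3 - <<'E'
from h import *
im,c=snap("end"); print(phi(),robot.get_state()["tcp_pos"])
k,_=red("end"); W=plane(c,k,.114)[:,:2]*1000; print("bar",cv2.minAreaRect(W.astype(np.float32)))
a=np.radians(8.03); Rt=np.array([[np.cos(a),-np.sin(a)],[np.sin(a),np.cos(a)]])
# cast outlines on the plane of their tops (z=.086): bright, low saturation or bluish
f=im; hsv=cv2.cvtColor(cv2.medianBlur(f,3),cv2.COLOR_BGR2HSV)
m=((hsv[...,2]>75)).astype(np.uint8)
n,l,st,ce=cv2.connectedComponentsWithStats(m)
for i in range(1,n):
    if st[i,4]>800:
        kk=max(cv2.findContours((l==i).astype(np.uint8),0,1)[0],key=cv2.contourArea).reshape(-1,2).astype(float)
        T=(plane(c,kk,.086)[:,:2]-[.5709,-.0068])@Rt*1000
        print(st[i],T.min(0).round(1),T.max(0).round(1))
E
```

```text
97.9805493955648 [ 0.56064834 -0.06549953  0.39605553]
bar ((571.104248046875, -7.5682830810546875), (15.074472427368164, 80.22500610351562), 8.172439575195312)
[     0      0    560    407 145934] [-299.5 -272.9] [263.5  87.9]
[ 294   72   24  118 2523] [ -6.2 -47.8] [10.6 41.3]
[ 195   88   64   81 4561] [-82.1 -30.5] [-34.6  30.1]
[ 337   91   81   74 5031] [ 28.  -27.3] [87.8 27.9]
```

```bash
python3 -c "
from plant import robot
print(robot.close_job())"
```

```text
the job is handed in; nothing more can be done
None
```

The case is packed and handed in at about 59 s: all three instruments are pressed home, the tray is stacked, and both casts are in their pockets. The forces, heights and last camera check agree with this, but no verdict came back, and I viewed 17 pictures, over the limit of 14.

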